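Empty, clean and zero a bench scale

TASK

Get the bench scale ready and store its zero. First turn the gain knob on the console fully anticlockwise to its end stop; then stand all the weights from the pan upright in the weights bay of the green caddy, and use the scraper to wipe every orange plastic chip off the pan into the grey catch tray (the chips are sharp: never touch them with the fingers), and put the scraper back standing in its bay. Last of all, with the knob still at its stop, tilt the stick all the way towards its green dot, hold it there for two seconds and let it spring back; never tilt it to the red dot and leave the carton, hole punch and tape roll alone.

Things in the scene. Friction and masses are not known exactly. Their poses are not given: they have to be found in the camera images.
- scale: Fixed bench scale, blue plinth with a stainless pan 200 (x) x 270 (y) mm, pan surface 45 mm above the origin. Origin: on the table under the pan's centre; x points away from the robot, y left. The pan has a 4 mm thick rim standing 12 mm above it on the far (+x, inner face at x = +100 mm) side and on both y sides (inner faces at y = +-135 mm); the robot side (x = -100 mm) is open and a grey catch tray adjoins it below, so things pushed over that edge drop into the tray.
- pan_mid (a point): Centre of the pan's upper surface, axes as the scale's.
- catch_mid (a point): Centre of the floor of the grey catch tray, axes as the scale's. The floor is 40 mm below the pan; inside the tray measures 116 (x) x 282 (y) mm, its walls are 32 mm high over the table.
- caddy: Fixed green metal caddy, 175 (x) x 240 (y) mm, walls 4 mm thick and 18 mm high over the table, floor 5 mm thick. Origin: underside centre; x points roughly away from the robot. It has two bays, the weights bay on the robot side (-x) and the scraper bay on the far side (+x). It stands to the left or right of the scale, the console on the other side.
- weights_bay (a point): Centre of the floor of the weights bay, axes as the caddy's; inside it is 95 (x) x 232 (y) mm, room for three weights side by side along y.
- scraper_bay (a point): Centre of the floor of the scraper bay (black rubber mat), axes as the caddy's; inside it is 68 (x) x 232 (y) mm.
- console: Fixed white console box 180 (x) x 220 (y) x 50 (height) mm with a display; origin: underside centre, x roughly away from the robot. On its top are the gain knob at (-30, +58) mm and the stick at (-30, -58) mm, with a green dot on the stick's +x side and a red dot on its -x side.
- gain (a joint): Gain knob, black, turning about the vertical: a 60 mm disc with an upright grip bar 57 x 14 mm, 32 mm tall, its top 44 mm over the console's top. 0 is the anticlockwise end stop, the value grows clockwise seen from above (to 2.6 rad). The bar lies along the console's x at 0 and is turned by minus the value about z. It stays where it is left; light friction of 0.05 N m.
- gain_grip (a point): On the gain knob's axis, inside the grip bar, 37 mm over the console's top (7 mm below the top of the bar; the disc under the bar ends 14 mm over the console).
- stick (a joint): Spring-centred stick that pivots about the console's y axis at the height of the console's top: 0 upright, positive leans to console +x (green dot), negative to -x (red dot), end stops at +-0.45 rad. Spring 0.7 N m/rad, so about 5 N at the ball at the stop.
- stick_ball (a point): Centre of the stick's black ball, 28 mm in diameter, 68 mm above the pivot along a steel rod 12 mm thick.
- scraper: Scraper block: black rubber base 24 (x) x 150 (y) x 20 (height) mm with a yellow upright grip bar 18 (x) x 70 (y) mm on its middle that reaches from 20 to 68 mm over the underside. Origin: centre of the underside. About 0.2 kg. Starts standing in the scraper bay.
- weight0: Test weight (2 or 3 of them are present): steel block 60 x 60 x 30 mm with a brass grip bar on top, 16 (x) x 56 (y) mm, from 30 to 68 mm over the underside. Origin: centre of the underside. About 0.6 kg. Starts upright on the robot-side half of the pan.
- weight1: Test weight (2 or 3 of them are present): steel block 60 x 60 x 30 mm with a brass grip bar on top, 16 (x) x 56 (y) mm, from 30 to 68 mm over the underside. Origin: centre of the underside. About 0.6 kg. Starts upright on the robot-side half of the pan.
- weight2: Test weight (2 or 3 of them are present): steel block 60 x 60 x 30 mm with a brass grip bar on top, 16 (x) x 56 (y) mm, from 30 to 68 mm over the underside. Origin: centre of the underside. About 0.6 kg. Starts upright on the robot-side half of the pan.
- chip0: Sharp orange plastic chip (2 to 4 of them are present), 60 (x) x 18 (y) x 9 mm, 12 g. Origin: centre of the underside. Starts flat on the pan, behind the weights; at least 36 mm of the pan between the chips and the far rim is free at the start.
- chip1: Sharp orange plastic chip (2 to 4 of them are present), 60 (x) x 18 (y) x 9 mm, 12 g. Origin: centre of the underside. Starts flat on the pan, behind the weights; at least 36 mm of the pan between the chips and the far rim is free at the start.
- chip2: Sharp orange plastic chip (2 to 4 of them are present), 60 (x) x 18 (y) x 9 mm, 12 g. Origin: centre of the underside. Starts flat on the pan, behind the weights; at least 36 mm of the pan between the chips and the far rim is free at the start.
- chip3: Sharp orange plastic chip (2 to 4 of them are present), 60 (x) x 18 (y) x 9 mm, 12 g. Origin: centre of the underside. Starts flat on the pan, behind the weights; at least 36 mm of the pan between the chips and the far rim is free at the start.
- carton: Bystander: cardboard carton 80 x 120 x 80 mm beyond the scale; origin: underside centre.
- punch: Bystander: black hole punch, 80 x 110 x 70 mm, beyond the scale; origin: underside centre.
- tape: Bystander: roll of brown tape, 100 mm in diameter, 48 mm high, beyond the scale; origin: underside centre.

How it is judged:
On the way, in this order (a step that is already met when the one before it is completed fails the run):
1. the gain knob is fully anticlockwise (below 0.06 rad) (value of joint gain below 0.06 rad), for 0.2 s.
2. the scraper is down on the pan (x of scraper in the frame of pan_mid between -0.115 and 0.115 m and y of scraper in the frame of pan_mid between -0.14 and 0.14 m and z of scraper in the frame of pan_mid below 0.015 m), for 0.2 s.
3. all weights stand in the weights bay, all chips lie in the catch tray, the scraper stands in its bay, the knob is at its stop and the stick is upright (value of joint gain below 0.06 rad and value of joint stick between -0.1 and 0.1 rad and x of weight0 in the frame of weights_bay between -0.045 and 0.045 m and y of weight0 in the frame of weights_bay between -0.11 and 0.11 m and z of each of weight0, weight1, weight2 in the frame of weights_bay below 0.015 m and angle between each of weight0, weight1, weight2, scraper's own z axis and vertical below 0.15 rad and x of weight1 in the frame of weights_bay between -0.045 and 0.045 m and y of weight1 in the frame of weights_bay between -0.11 and 0.11 m and x of weight2 in the frame of weights_bay between -0.045 and 0.045 m and y of weight2 in the frame of weights_bay between -0.11 and 0.11 m and x of chip0 in the frame of catch_mid between -0.06 and 0.06 m and y of chip0 in the frame of catch_mid between -0.142 and 0.142 m and z of each of chip0, chip1, chip2, chip3 in the frame of catch_mid below 0.036 m and x of chip1 in the frame of catch_mid between -0.06 and 0.06 m and y of chip1 in the frame of catch_mid between -0.142 and 0.142 m and x of chip2 in the frame of catch_mid between -0.06 and 0.06 m and y of chip2 in the frame of catch_mid between -0.142 and 0.142 m and x of chip3 in the frame of catch_mid between -0.06 and 0.06 m and y of chip3 in the frame of catch_mid between -0.142 and 0.142 m and x of scraper in the frame of scraper_bay between -0.032 and 0.032 m and y of scraper in the frame of scraper_bay between -0.11 and 0.11 m and z of scraper in the frame of scraper_bay below 0.015 m), for 0.2 s.
4. the stick is held towards the green dot (above 0.32 rad) for 1 s with all that still so (value of joint stick above 0.32 rad and value of joint gain below 0.06 rad and x of weight0 in the frame of weights_bay between -0.045 and 0.045 m and y of weight0 in the frame of weights_bay between -0.11 and 0.11 m and z of each of weight0, weight1, weight2 in the frame of weights_bay below 0.015 m and angle between each of weight0, weight1, weight2, scraper's own z axis and vertical below 0.15 rad and x of weight1 in the frame of weights_bay between -0.045 and 0.045 m and y of weight1 in the frame of weights_bay between -0.11 and 0.11 m and x of weight2 in the frame of weights_bay between -0.045 and 0.045 m and y of weight2 in the frame of weights_bay between -0.11 and 0.11 m and x of chip0 in the frame of catch_mid between -0.06 and 0.06 m and y of chip0 in the frame of catch_mid between -0.142 and 0.142 m and z of each of chip0, chip1, chip2, chip3 in the frame of catch_mid below 0.036 m and x of chip1 in the frame of catch_mid between -0.06 and 0.06 m and y of chip1 in the frame of catch_mid between -0.142 and 0.142 m and x of chip2 in the frame of catch_mid between -0.06 and 0.06 m and y of chip2 in the frame of catch_mid between -0.142 and 0.142 m and x of chip3 in the frame of catch_mid between -0.06 and 0.06 m and y of chip3 in the frame of catch_mid between -0.142 and 0.142 m and x of scraper in the frame of scraper_bay between -0.032 and 0.032 m and y of scraper in the frame of scraper_bay between -0.11 and 0.11 m and z of scraper in the frame of scraper_bay below 0.015 m), for 1 s.
At the end, for the whole second after the job is handed in: Gain knob within 0.06 rad of its anticlockwise stop; every weight upright (within 0.15 rad) inside the weights bay and on its floor; every chip inside the catch tray; scraper standing (within 0.15 rad) inside its bay; stick sprung back to within 0.08 rad of upright; everything at rest (value of joint gain below 0.06 rad and value of joint stick between -0.08 and 0.08 rad and x of weight0 in the frame of weights_bay between -0.045 and 0.045 m and y of weight0 in the frame of weights_bay between -0.11 and 0.11 m and z of each of weight0, weight1, weight2 in the frame of weights_bay below 0.015 m and angle between each of weight0, weight1, weight2, scraper's own z axis and vertical below 0.15 rad and x of weight1 in the frame of weights_bay between -0.045 and 0.045 m and y of weight1 in the frame of weights_bay between -0.11 and 0.11 m and x of weight2 in the frame of weights_bay between -0.045 and 0.045 m and y of weight2 in the frame of weights_bay between -0.11 and 0.11 m and x of chip0 in the frame of catch_mid between -0.06 and 0.06 m and y of chip0 in the frame of catch_mid between -0.142 and 0.142 m and z of each of chip0, chip1, chip2, chip3 in the frame of catch_mid below 0.036 m and x of chip1 in the frame of catch_mid between -0.06 and 0.06 m and y of chip1 in the frame of catch_mid between -0.142 and 0.142 m and x of chip2 in the frame of catch_mid between -0.06 and 0.06 m and y of chip2 in the frame of catch_mid between -0.142 and 0.142 m and x of chip3 in the frame of catch_mid between -0.06 and 0.06 m and y of chip3 in the frame of catch_mid between -0.142 and 0.142 m and x of scraper in the frame of scraper_bay between -0.032 and 0.032 m and y of scraper in the frame of scraper_bay between -0.11 and 0.11 m and z of scraper in the frame of scraper_bay below 0.015 m and linear speed of each of weight0, weight1, weight2, chip0, chip1, chip2, chip3, scraper below 0.02 m/s); the robot touches nothing.
It fails at once if a chip is touched with the fingers (over 1 N) (contact force between the fingers and chip0 above 1 N or contact force between the fingers and chip1 above 1 N or contact force between the fingers and chip2 above 1 N or contact force between the fingers and chip3 above 1 N).
It fails at once if the stick is tilted towards the red dot (beyond 0.2 rad) (value of joint stick below -0.2 rad).
It fails at once if the carton, hole punch or tape roll is moved more than 30 mm (distance of any of carton, punch, tape from where it was at the start of the episode above 0.03 m).
Of weight0, weight1, weight2 only 2 to 3 are there at a start; the rules pass over those that are not, and their reading is None.
Of chip0, chip1, chip2, chip3 only 2 to 4 are there at a start; the rules pass over those that are not, and their reading is None.
At some moment in a run one of weight0, weight1, weight2, scraper may be knocked a few centimetres aside while the robot is not near it.
Once in a run the grip may slacken for a moment while it holds something.
It also fails if it takes over 210 s, if anything falls off the work surface, if the arm or the gripper's body presses on something with over 40 N, if the wrist force passes 120 N, or if a joint passes its speed limit or range.

ROBOT

A 7-joint arm with a two-finger parallel gripper is mounted at the origin on the work surface. World frame = base frame: x ahead of the robot, y to its left, z up, the work surface at z = 0. Lengths are in m, angles in rad, forces in N, time in s.
With the tool pointing down it reaches from about 0.4 to 0.9 m from the base axis. Payload 5.5 kg.
Tool frame: the origin (TCP) lies at the very end of the fingers, on their centre line; the grasp point (between the pads) lies 19 mm behind it; z points along the fingers, x is the direction in which the jaws open and shut, and the axes are right-handed (so a half turn about z gives the same grasp; the last joint's range is limited). The gripper opens to 92 mm and grips with 3 to 60 N. Pads are 19 mm wide; open, the fingers measure 130 mm over their backs; the gripper's body (75 mm by 190 mm) begins 47 mm behind the grasp point.
Start: joints at [1.598, 0.501, -0.427, 1.55, 0.221, 1.138, -0.21], TCP at [0.152, -0.632, 0.227] pointing down, gripper open.
Joint ranges: [-2.88, 2.88], [-0.31, 2.03], [-1.54, 1.56], [0.2, 2.42], [-1.41, 4.55], [0.19, 2.02], [-2.57, 2.57]. Speed limits (rad/s): [2.57, 2.57, 3.14, 3.14, 3.14, 3.14, 3.14].

INTERFACE

Orientations are given as a unit quaternion [x, y, z, w].
In Python, from station import sensors, optics, job_done gives the robot as it stands. The module is installed in compiled form; this text tells all that it offers.
- The arm moves only by the shell command python3 -m crank 'ROWS'. ROWS is JSON, a list of rows, each an object of numbers: "ax", "ay", "az": the turn, a rotation vector about the world's x, y, z in units of 5 degrees (1.0 is 5 degrees); "tx", "ty", "tz": the shift along the world's x, y, z in units of 60 mm (1.0 is 60 mm); "grip": the finger opening in mm, from 0 to 91.8. In form: [{"ax": .., "ay": .., "az": .., "tx": .., "ty": .., "tz": .., "grip": ..}, ...]. A call has exactly 10 rows; each row is the pose to reach, as a shift and turn from the pose measured when the call began; what a row does not reach only later rows make up. A row lasts 1/8 s, in which the tool goes at most 62.5 mm and 10.7 degrees, less where a joint would pass 70% of its speed; a pose out of reach is approached as far as the arm can. A call with a gripper value outside its range is refused whole. The fingers move at their own pace and stop on an object; the grip force is fixed at half the most. Time passes only in rows, so rows that repeat a pose let the fingers close, or fill a call up. It gives the time, the measured TCP pose, the force and the opening at its end, in the units of the state.
- sensors.get_obs(): the state, without advancing time (a new reading comes with each control period).
- optics.snapshot(name): name is "scene" or "top" or "wrist"; returns a dict with "pixels" (480x640x3 uint8, red, green, blue), "z_map" (480x640 float32, m along the optical axis (not along the pixel's ray), 0 where there is no reading), "camera_matrix" (3x3 intrinsics, pixels), "dist" ([k1, k2, p1, p2, k3] as OpenCV has them; the pictures are not rectified), "R" (3x3) and "t" (3): a world point X has camera coordinates R X + t; the wrist camera has in their place "tool_from_camera" (4x4, takes a point from camera to tool coordinates, whose origin is the TCP and whose axes are the tool frame's). Camera axes: x right, y down, z forward; pixel columns grow to the right and rows downward; lengths in m; the calibration is good to about 2 mm. A picture is of the moment at which its call begins: read the wrist's pose just before it.
- job_done(): hands the job in, once; it reports no verdict.
The state is a dict: "clock": time; "joints": joint angles; "joint_velocities": joint speeds; "effort": joint torques, N m; "ee_pos": TCP position; "orientation": TCP orientation; "ft_force": force on the tool from outside, world axes, zero at the start; "moment": the same for the moment, N m; "opening": opening from 0.0 (shut) to 1.0 (fully open).
Only numpy, scipy, OpenCV 4.12 (cv2) and the standard library are available. Lean on these libraries where they do the work, as an engineer would, in place of code of your own. Each camera call takes 0.05 s, during which the arm holds its last target. There are 200 camera calls.

## Working session

There is one attempt and no reset: what is moved stays moved. The work goes in short steps, Python scripts to look and compute and a shell command to move; the robot and the scene stay as the last step left them, time stands still between calls to the robot, and variables do not carry over. Pictures are saved under pics/ and viewed, about 12 in all and at most 16, crops included, and the job is handed in when it is done.

```bash
mkdir -p pics; cat > h.py <<'E'
import numpy as np, cv2, json
from station import sensors, optics
from scipy.spatial.transform import Rotation as Rn
def snap(n):
    o=sensors.get_obs(); s=optics.snapshot(n)
    if n=='wrist':
        T=np.eye(4);T[:3,:3]=Rn.from_quat(o['orientation']).as_matrix();T[:3,3]=o['ee_pos']
        s['W']=T@np.array(s['tool_from_camera'])
    else:
        W=np.eye(4);R=np.array(s['R']);W[:3,:3]=R.T;W[:3,3]=-R.T@np.array(s['t']);s['W']=W
    return s
def cloud(s):
    # world point per pixel
    K=np.array(s['camera_matrix']);v,u=np.mgrid[0:480,0:640]
    p=cv2.undistortPoints(np.stack([u,v],-1).reshape(-1,1,2).astype(np.float32),K,np.array(s['dist'])).reshape(480,640,2)
    z=s['z_map'][...,None]; P=np.concatenate([p*z,z],-1)
    X=P@s['W'][:3,:3].T+s['W'][:3,3]; X[s['z_map']==0]=np.nan
    return X
def ray(s,uv,h):
    K=np.array(s['camera_matrix']);p=cv2.undistortPoints(np.array(uv,np.float32).reshape(-1,1,2),K,np.array(s['dist'])).reshape(-1,2)
    d=np.c_[p,np.ones(len(p))]@s['W'][:3,:3].T;c=s['W'][:3,3]
    return c+d*((h-c[2])/d[:,2])[:,None]
def save(s,f): cv2.imwrite('pics/'+f,s['pixels'][...,::-1])
def st():
    o=sensors.get_obs();print('t',round(o['clock'],2),'p',np.round(o['ee_pos'],4),'q',np.round(o['orientation'],3),'f',np.round(o['ft_force'],1),'op',round(o['opening']*91.8,1),'j',np.round(o['joints'],2))
    R=Rn.from_quat(o['orientation']).as_matrix();print('jawaxis deg',round(np.degrees(np.arctan2(R[1,0],R[0,0])),1),'toolz',np.round(R[:,2],3))
def blob(X,m,lo,hi,amin=60):
    # components of mask within height band -> centre/size/angle from minAreaRect of world xy
    m=m&(X[...,2]>lo)&(X[...,2]<hi)
    n,L,S,_=cv2.connectedComponentsWithStats(m.astype(np.uint8))
    out=[]
    for i in range(1,n):
        if S[i,4]<amin: continue
        p=X[L==i]; (c,sz,a)=cv2.minAreaRect((p[:,:2]*1000).astype(np.float32))
        if sz[0]<sz[1]: a+=90; sz=sz[::-1]
        a=(a+90)%180-90
        print('c',np.round(c,0),'size',np.round(sz,0),'longaxis deg',round(a,1),'z',np.round(np.nanmedian(p[:,2]),3),'n',S[i,4],'px',S[i,:4])
E
python3 - <<'E'
from h import *
st()
for n in ['scene','top']:
    s=snap(n);save(s,n+'0.png');print(n,np.round(s['W'],3).tolist())
E
```

```text
t 0.0 p [ 0.1516 -0.6314  0.2257] q [ 0.785 -0.619 -0.001 -0.001] f [-0.1 -0.5  0.3] op 92.2 j [ 1.6   0.5  -0.43  1.55  0.22  1.14 -0.21]
jawaxis deg -76.5 toolz [-0.     0.002 -1.   ]
scene [[0.673, 0.603, -0.429, 1.083], [0.74, -0.542, 0.399, -0.468], [0.008, -0.586, -0.81, 0.995], [0.0, 0.0, 0.0, 1.0]]
top [[0.007, -0.982, 0.189, 0.407], [-1.0, -0.012, -0.025, 0.007], [0.027, -0.188, -0.982, 1.234], [0.0, 0.0, 0.0, 1.0]]
```

View pics/top0.png

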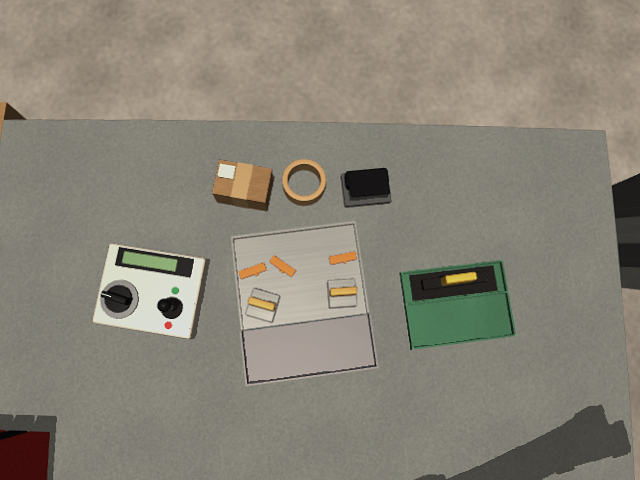

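View pics/scene0.png

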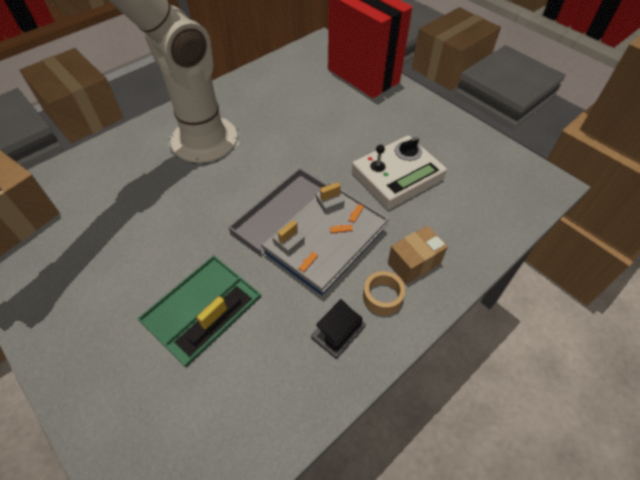

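The top view shows two weights at (263,304) and (343,292), and three chips at (252,271), (283,267) and (343,258). The scraper is at (460,279), the knob at (118,299), the stick at (171,308), the caddy on the right and the console on the left. Next I measure them.

```bash
python3 - <<'E'
from h import *
s=snap('top');X=cloud(s)
I=s['pixels'].astype(int);r,g,b=I[...,0],I[...,1],I[...,2]
hsv=cv2.cvtColor(s['pixels'],cv2.COLOR_RGB2HSV).astype(int);H,S,V=hsv[...,0],hsv[...,1],hsv[...,2]
roi=np.zeros((480,640),bool);roi[215:400,85:540]=1
print('yellow');blob(X,roi&(H>15)&(H<32)&(S>110)&(V>100),.03,.14,20)
print('orange');blob(X,roi&(H>5)&(H<15)&(S>140),.03,.08,20)
print('console');blob(X,roi&(X[...,0]>0.2)&(X[...,1]>.2),.04,.056,400)
print('knob');blob(X,roi&(V<70)&(X[...,1]>.2),.083,.13,30)
print('all >.085');blob(X,roi,.085,.13,20)
print('green');blob(X,roi&(H>55)&(H<85)&(S>90),-.01,.03,400)
print('pan');blob(X,roi&(S<60)&(X[...,1]<.2),.04,.064,400)
print('catch');blob(X,roi&(S<60)&(X[...,1]<.2),.002,.04,400)
# corners by rays: pan outer at 0.057: image corners
print('pan rim corners',np.round(ray(s,[[233,237],[355,223]],.057),3).tolist())
print('tray near corners',np.round(ray(s,[[247,384],[377,367]],.032),3).tolist())
print('console corners',np.round(ray(s,[[109,245],[206,260],[191,338],[94,322]],.05),3).tolist())
print('caddy corners',np.round(ray(s,[[401,272],[501,262],[514,334],[411,349]],.018),3).tolist())
for p in [[118,299],[171,308],[440,320],[300,290],[300,345],[590,300]]:print(p,np.round(X[p[1],p[0]],3))
z=I[230:345,90:212]
save({'pixels':np.hstack([cv2.resize(s['pixels'][235:345,85:215],None,fx=3,fy=3,interpolation=2),cv2.resize(s['pixels'][255:365,395:520],None,fx=3,fy=3,interpolation=2)])},'crop1.png')
E
```

```text
yellow
c [ 564. -339.] size [70. 18.] longaxis deg -81.4 z 0.072 n 258 px [445 272  32  12]
c [530. -82.] size [63. 21.] longaxis deg -82.4 z 0.112 n 202 px [330 287  27   9]
c [503.  94.] size [63. 19.] longaxis deg 74.1 z 0.112 n 213 px [248 297  27  14]
orange
c [607. -82.] size [61. 19.] longaxis deg -77.8 z 0.054 n 165 px [329 252  28  12]
c [589.  51.] size [56. 18.] longaxis deg 56.0 z 0.053 n 88 px [270 256  26  15]
c [582. 116.] size [55. 17.] longaxis deg -81.0 z 0.054 n 77 px [240 263  26  11]
console
c [532. 342.] size [223. 180.] longaxis deg 81.5 z 0.05 n 6966 px [ 92 243 115  96]
knob
c [511. 402.] size [55. 14.] longaxis deg 74.1 z 0.094 n 163 px [101 291  26  13]
c [494. 287.] size [26. 22.] longaxis deg -12.3 z 0.126 n 95 px [158 299  13  13]
all >.085
c [528. -78.] size [56. 16.] longaxis deg -85.4 z 0.112 n 240 px [329 287  28  10]
c [511. 403.] size [57. 14.] longaxis deg 74.1 z 0.094 n 186 px [100 291  27  13]
c [500.  90.] size [56. 16.] longaxis deg 74.5 z 0.112 n 228 px [248 297  27  15]
c [494. 288.] size [27. 24.] longaxis deg -21.0 z 0.126 n 104 px [157 29
[... 206 characters left out ...]
61. -339.] size [200.  59.] longaxis deg -82.9 z 0.006 n 1622 px [410 266  87  35]
c [402.  -8.] size [310. 142.] longaxis deg -83.3 z 0.005 n 6633 px [237 313 142  79]
pan rim corners [[0.65, 0.16, 0.057], [0.685, -0.109, 0.057]]
tray near corners [[0.333, 0.122, 0.032], [0.371, -0.158, 0.032]]
console corners [[0.63, 0.436, 0.05], [0.599, 0.218, 0.05], [0.429, 0.243, 0.05], [0.46, 0.456, 0.05]]
caddy corners [[0.582, -0.217, 0.018], [0.607, -0.45, 0.018], [0.443, -0.472, 0.018], [0.41, -0.236, 0.018]]
[118, 299] [0.507 0.392 0.093]
[171, 308] [0.491 0.285 0.069]
[440, 320] [ 0.475 -0.307  0.001]
[300, 290] [0.535 0.011 0.051]
[300, 345] [0.417 0.01  0.004]
[590, 300] [ 0.522 -0.667  0.001]
```

View pics/crop1.png

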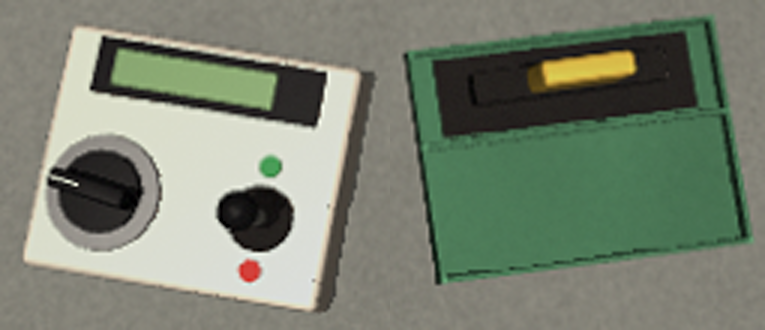

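Console yaw is about -8.5°, the caddy about 7.3° and the scale about 8°. The knob bar lies at -106°, so the knob reads about 97° (1.70 rad) and needs about +98° of turn. I start with the knob.

```bash
P="python3 -m crank"
$P '[{"tx":6,"ty":4.5,"tz":1.2,"az":6},{"tx":7,"ty":5.5,"tz":1.2,"az":8},{"tx":7,"ty":5.5,"tz":1.2,"az":10},{"tx":7,"ty":5.5,"tz":1.2,"az":12},{"tx":7,"ty":5.5,"tz":1.2,"az":12},{"tx":7,"ty":5.5,"tz":1.2,"az":12},{"tx":7,"ty":5.5,"tz":1.2,"az":12},{"tx":7,"ty":5.5,"tz":1.2,"az":12},{"tx":7,"ty":5.5,"tz":1.2,"az":12},{"tx":7,"ty":5.5,"tz":1.2,"az":12}]'
python3 -c "from h import *;st()"
```

```text
t 0.15 p [ 0.1517 -0.6315  0.2259] q [ 0.785 -0.619 -0.001 -0.001] f [0.5 0.1 0.4] op 91.9 j [ 1.6   0.5  -0.43  1.55  0.22  1.14 -0.21]
jawaxis deg -76.5 toolz [-0.     0.002 -1.   ]validation failed for argument at $[0]...
```

```bash
P="python3 -m crank"
$P '[{"ax":0,"ay":0,"az":6,"tx":6,"ty":4.5,"tz":1.2,"grip":60},{"ax":0,"ay":0,"az":8,"tx":7,"ty":5.5,"tz":1.2,"grip":60},{"ax":0,"ay":0,"az":10,"tx":7,"ty":5.5,"tz":1.2,"grip":60},{"ax":0,"ay":0,"az":12,"tx":7,"ty":5.5,"tz":1.2,"grip":60},{"ax":0,"ay":0,"az":12,"tx":7,"ty":5.5,"tz":1.2,"grip":60},{"ax":0,"ay":0,"az":12,"tx":7,"ty":5.5,"tz":1.2,"grip":60},{"ax":0,"ay":0,"az":12,"tx":7,"ty":5.5,"tz":1.2,"grip":60},{"ax":0,"ay":0,"az":12,"tx":7,"ty":5.5,"tz":1.2,"grip":60},{"ax":0,"ay":0,"az":12,"tx":7,"ty":5.5,"tz":1.2,"grip":60},{"ax":0,"ay":0,"az":12,"tx":7,"ty":5.5,"tz":1.2,"grip":60}]'
python3 -c "from h import *;st()"
```

```text
clock: 1.4
ee_pos: [0.5747, -0.2967, 0.2982]
orientation: [0.99, -0.14, 0.0, -0.001]
ft_force: [-0.6, -0.0, -0.8]
opening: 0.656
t 1.4 p [ 0.5747 -0.2967  0.2982] q [ 0.99  -0.14   0.    -0.001] f [-0.6 -0.  -0.8] op 60.2 j [ 0.97  0.51 -0.78  1.47  0.36  1.31 -0.12]
jawaxis deg -16.1 toolz [ 0.     0.003 -1.   ]
```

```bash
P="python3 -m crank"
$P '[{"ax":0,"ay":0,"az":0,"tx":-1,"ty":10,"tz":0,"grip":60},{"ax":0,"ay":0,"az":0,"tx":-1,"ty":10,"tz":0,"grip":60},{"ax":0,"ay":0,"az":0,"tx":-1,"ty":10,"tz":0,"grip":60},{"ax":0,"ay":0,"az":0,"tx":-1,"ty":10,"tz":0,"grip":60},{"ax":0,"ay":0,"az":0,"tx":-1,"ty":10,"tz":0,"grip":60},{"ax":0,"ay":0,"az":0,"tx":-1,"ty":10,"tz":0,"grip":60},{"ax":0,"ay":0,"az":0,"tx":-1,"ty":10,"tz":0,"grip":60},{"ax":0,"ay":0,"az":0,"tx":-1,"ty":10,"tz":0,"grip":60},{"ax":0,"ay":0,"az":0,"tx":-1,"ty":10,"tz":0,"grip":60},{"ax":0,"ay":0,"az":0,"tx":-1,"ty":10,"tz":0,"grip":60}]'
python3 - <<'E'
from h import *
st()
s=snap('wrist');save(s,'w1.png');X=cloud(s)
blob(X,X[...,1]>.2,.085,.105,100)
blob(X,X[...,1]>.2,.105,.14,100)
blob(X,X[...,1]>.2,.045,.056,1000)
E
```

```text
clock: 2.65
ee_pos: [0.5141, 0.3046, 0.2979]
orientation: [0.99, -0.14, -0.0, -0.001]
ft_force: [0.2, -1.0, -0.0]
opening: 0.654
t 2.65 p [0.5141 0.3046 0.2979] q [ 0.99  -0.14  -0.    -0.001] f [ 0.2 -1.  -0. ] op 60.1 j [ 0.11  0.46 -0.94  1.59  0.38  1.28 -1.17]
jawaxis deg -16.0 toolz [ 0.     0.002 -1.   ]
c [510. 404.] size [56. 14.] longaxis deg 73.1 z 0.095 n 832 px [281  89  15  59]
c [493. 290.] size [27. 26.] longaxis deg -16.9 z 0.129 n 585 px [290 222  27  27]
c [531. 342.] size [220. 181.] longaxis deg 81.8 z 0.051 n 23296 px [233  59 173 204]
```

View pics/w1.png

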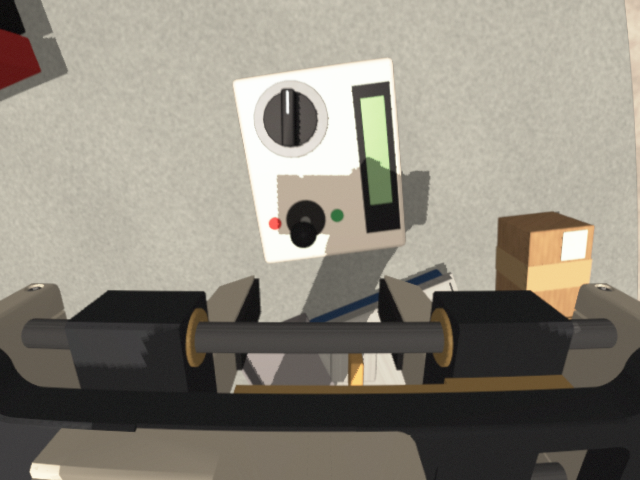

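Wrist view: knob bar at (290,118), stick ball at (303,235), green dot on its right. The measured positions match the console model. I go down on the knob and grip it.

```bash
P="python3 -m crank"
$P '[{"ax":0,"ay":0,"az":-0.1,"tx":-0.07,"ty":1.65,"tz":0,"grip":60},{"ax":0,"ay":0,"az":-0.1,"tx":-0.07,"ty":1.65,"tz":0,"grip":60},{"ax":0,"ay":0,"az":-0.1,"tx":-0.07,"ty":1.65,"tz":-0.5,"grip":60},{"ax":0,"ay":0,"az":-0.1,"tx":-0.07,"ty":1.65,"tz":-1.2,"grip":60},{"ax":0,"ay":0,"az":-0.1,"tx":-0.07,"ty":1.65,"tz":-2,"grip":60},{"ax":0,"ay":0,"az":-0.1,"tx":-0.07,"ty":1.65,"tz":-2.8,"grip":60},{"ax":0,"ay":0,"az":-0.1,"tx":-0.07,"ty":1.65,"tz":-3.4,"grip":60},{"ax":0,"ay":0,"az":-0.1,"tx":-0.07,"ty":1.65,"tz":-3.77,"grip":60},{"ax":0,"ay":0,"az":-0.1,"tx":-0.07,"ty":1.65,"tz":-3.77,"grip":60},{"ax":0,"ay":0,"az":-0.1,"tx":-0.07,"ty":1.65,"tz":-3.77,"grip":60}]'
$P '[{"ax":0,"ay":0,"az":0,"tx":0,"ty":0,"tz":0,"grip":0},{"ax":0,"ay":0,"az":0,"tx":0,"ty":0,"tz":0,"grip":0},{"ax":0,"ay":0,"az":0,"tx":0,"ty":0,"tz":0,"grip":0},{"ax":0,"ay":0,"az":0,"tx":0,"ty":0,"tz":0,"grip":0},{"ax":0,"ay":0,"az":0,"tx":0,"ty":0,"tz":0,"grip":0},{"ax":0,"ay":0,"az":0,"tx":0,"ty":0,"tz":0,"grip":0},{"ax":0,"ay":0,"az":0,"tx":0,"ty":0,"tz":0,"grip":0},{"ax":0,"ay":0,"az":0,"tx":0,"ty":0,"tz":0,"grip":0},{"ax":0,"ay":0,"az":0,"tx":0,"ty":0,"tz":0,"grip":0},{"ax":0,"ay":0,"az":0,"tx":0,"ty":0,"tz":0,"grip":0}]'
python3 -c "from h import *;st()"
```

```text
clock: 3.95
ee_pos: [0.5082, 0.411, 0.0737]
orientation: [0.99, -0.141, -0.0, -0.005]
ft_force: [0.0, 0.8, -0.0]
opening: 0.655
clock: 5.2
ee_pos: [0.5116, 0.41, 0.0738]
orientation: [0.99, -0.142, 0.002, -0.005]
ft_force: [6.9, -0.0, -2.7]
opening: 0.155
t 5.2 p [0.5116 0.41   0.0738] q [ 0.99  -0.142  0.002 -0.005] f [ 6.9 -0.  -2.7] op 14.2 j [-0.19  0.78 -0.77  1.64  0.63  0.97 -1.46]
jawaxis deg -16.3 toolz [ 0.006  0.009 -1.   ]
```

```bash
P="python3 -m crank"
$P '[{"ax":0,"ay":0,"az":0,"tx":-0.02,"ty":-0.11,"tz":0,"grip":0},{"ax":0,"ay":0,"az":2,"tx":-0.02,"ty":-0.11,"tz":0,"grip":0},{"ax":0,"ay":0,"az":4,"tx":-0.02,"ty":-0.11,"tz":0,"grip":0},{"ax":0,"ay":0,"az":6,"tx":-0.02,"ty":-0.11,"tz":0,"grip":0},{"ax":0,"ay":0,"az":8,"tx":-0.02,"ty":-0.11,"tz":0,"grip":0},{"ax":0,"ay":0,"az":10,"tx":-0.02,"ty":-0.11,"tz":0,"grip":0},{"ax":0,"ay":0,"az":10,"tx":-0.02,"ty":-0.11,"tz":0,"grip":0},{"ax":0,"ay":0,"az":10,"tx":-0.02,"ty":-0.11,"tz":0,"grip":0},{"ax":0,"ay":0,"az":10,"tx":-0.02,"ty":-0.11,"tz":0,"grip":0},{"ax":0,"ay":0,"az":10,"tx":-0.02,"ty":-0.11,"tz":0,"grip":0}]'
python3 -c "from h import *;st()"
```

```text
clock: 6.45
ee_pos: [0.5068, 0.4089, 0.0739]
orientation: [0.956, 0.292, -0.001, -0.01]
ft_force: [-3.2, 10.7, -5.5]
opening: 0.152
t 6.45 p [0.5068 0.4089 0.0739] q [ 0.956  0.292 -0.001 -0.01 ] f [-3.2 10.7 -5.5] op 14.0 j [-0.08  0.86 -0.96  1.65  0.78  1.04 -0.68]
jawaxis deg 33.9 toolz [-0.007  0.019 -1.   ]
```

```bash
P="python3 -m crank"
$P '[{"ax":0,"ay":0,"az":2,"tx":0.05,"ty":-0.05,"tz":0,"grip":0},{"ax":0,"ay":0,"az":4,"tx":0.05,"ty":-0.08,"tz":0,"grip":0},{"ax":0,"ay":0,"az":6,"tx":0.05,"ty":-0.08,"tz":0,"grip":0},{"ax":0,"ay":0,"az":8,"tx":0.05,"ty":-0.08,"tz":0,"grip":0},{"ax":0,"ay":0,"az":10,"tx":0.05,"ty":-0.08,"tz":0,"grip":0},{"ax":0,"ay":0,"az":10.4,"tx":0.05,"ty":-0.08,"tz":0,"grip":0},{"ax":0,"ay":0,"az":10.4,"tx":0.05,"ty":-0.08,"tz":0,"grip":0},{"ax":0,"ay":0,"az":10.4,"tx":0.05,"ty":-0.08,"tz":0,"grip":0},{"ax":0,"ay":0,"az":10.4,"tx":0.05,"ty":-0.08,"tz":0,"grip":0},{"ax":0,"ay":0,"az":10.4,"tx":0.05,"ty":-0.08,"tz":0,"grip":0}]'
python3 -c "from h import *;st();print(sensors.get_obs()['moment'])"
```

```text
clock: 7.7
ee_pos: [0.5078, 0.4046, 0.0736]
orientation: [0.732, 0.681, -0.006, -0.01]
ft_force: [-5.1, 0.5, 0.7]
opening: 0.157
t 7.7 p [0.5078 0.4046 0.0736] q [ 0.732  0.681 -0.006 -0.01 ] f [-5.1  0.5  0.7] op 14.4 j [-0.    0.97 -1.12  1.63  0.91  1.16  0.15]
jawaxis deg 85.8 toolz [-0.022  0.006 -1.   ]
[ 0.25000919  1.04474592 -0.4675632 ]
```

```bash
P="python3 -m crank"
$P '[{"ax":0,"ay":0,"az":-0.5,"tx":0,"ty":0,"tz":0,"grip":50},{"ax":0,"ay":0,"az":-0.5,"tx":0,"ty":0,"tz":0,"grip":50},{"ax":0,"ay":0,"az":-0.5,"tx":0,"ty":0,"tz":0,"grip":50},{"ax":0,"ay":0,"az":-0.5,"tx":0,"ty":0,"tz":0,"grip":50},{"ax":0,"ay":0,"az":-0.5,"tx":0,"ty":0,"tz":0.5,"grip":50},{"ax":0,"ay":0,"az":-0.5,"tx":0,"ty":0,"tz":1.5,"grip":50},{"ax":0,"ay":0,"az":-0.5,"tx":0,"ty":0,"tz":2.5,"grip":50},{"ax":0,"ay":0,"az":-2,"tx":0,"ty":0,"tz":3,"grip":50},{"ax":0,"ay":0,"az":-4,"tx":0,"ty":-1,"tz":3,"grip":50},{"ax":0,"ay":0,"az":-6,"tx":0,"ty":-2,"tz":3,"grip":50}]'
python3 - <<'E'
from h import *
st()
s=snap('wrist');X=cloud(s)
blob(X,X[...,1]>.2,.085,.105,60)
s=snap('top');X=cloud(s);print('top')
blob(X,(X[...,1]>.2)&(X[...,1]<.45)&(X[...,0]>.4)&(X[...,0]<.65),.085,.105,30)
E
```

```text
clock: 8.95
ee_pos: [0.5076, 0.2842, 0.254]
orientation: [0.885, 0.466, -0.003, -0.011]
ft_force: [0.5, -1.4, 0.7]
opening: 0.546
t 8.95 p [0.5076 0.2842 0.254 ] q [ 0.885  0.466 -0.003 -0.011] f [ 0.5 -1.4  0.7] op 50.1 j [ 0.32  0.64 -1.26  1.68  0.61  1.29 -0.08]
jawaxis deg 55.6 toolz [-0.015  0.017 -1.   ]
c [510. 404.] size [57. 15.] longaxis deg -7.9 z 0.095 n 1029 px [408 123  36  61]
top
```

The knob bar now lies at -7.9°, so the knob is at its stop (console -8.3°). Next is weight A. I add a helper that works out the displacement.

```bash
cat >> h.py <<'E'
def go(x,y,z,jaw):
    o=sensors.get_obs();R=Rn.from_quat(o['orientation'])
    j=np.radians(jaw);T=Rn.from_matrix(np.array([[np.cos(j),np.sin(j),0],[np.sin(j),-np.cos(j),0],[0,0,-1]]).T)
    rv=np.degrees((T*R.inv()).as_rotvec())/5
    print('-> a',np.round(rv,2),'t',np.round((np.array([x,y,z])-o['ee_pos'])/.06,2))
E
python3 -c "
from h import *
go(.50,.09,.22,-15.7)"
```

```text
-> a [ -0.2   -0.09 -14.14] t [-0.18 -3.09 -0.54]
```

```bash
P="python3 -m crank"
$P '[{"ax":0,"ay":0,"az":-2,"tx":0.4,"ty":-1,"tz":0,"grip":50},{"ax":0,"ay":0,"az":-4,"tx":0.4,"ty":-2,"tz":0,"grip":50},{"ax":0,"ay":0,"az":-6,"tx":0.2,"ty":-2.5,"tz":0,"grip":50},{"ax":0,"ay":0,"az":-8,"tx":0,"ty":-3.09,"tz":-0.3,"grip":50},{"ax":-0.1,"ay":0,"az":-10,"tx":-0.18,"ty":-3.09,"tz":-0.54,"grip":50},{"ax":-0.2,"ay":-0.1,"az":-12,"tx":-0.18,"ty":-3.09,"tz":-0.54,"grip":50},{"ax":-0.2,"ay":-0.1,"az":-14.1,"tx":-0.18,"ty":-3.09,"tz":-0.54,"grip":50},{"ax":-0.2,"ay":-0.1,"az":-14.1,"tx":-0.18,"ty":-3.09,"tz":-0.54,"grip":50},{"ax":-0.2,"ay":-0.1,"az":-14.1,"tx":-0.18,"ty":-3.09,"tz":-0.54,"grip":50},{"ax":-0.2,"ay":-0.1,"az":-14.1,"tx":-0.18,"ty":-3.09,"tz":-0.54,"grip":50}]'
python3 - <<'E'
from h import *
st()
s=snap('wrist');X=cloud(s);save(s,'w2.png')
blob(X,np.abs(X[...,1])<.2,.1,.12,60)
s=snap('top');X=cloud(s);print('top')
blob(X,(np.abs(X[...,1])<.2)&(X[...,0]<.65)&(X[...,0]>.4),.1,.12,60)
E
```

```text
clock: 10.3
ee_pos: [0.5, 0.0903, 0.2199]
orientation: [0.991, -0.134, 0.0, 0.0]
ft_force: [-0.7, 0.2, -0.2]
opening: 0.544
t 10.3 p [0.5    0.0903 0.2199] q [ 0.991 -0.134  0.     0.   ] f [-0.7  0.2 -0.2] op 49.9 j [ 0.63  0.4  -1.05  1.9   0.4   1.07 -0.85]
jawaxis deg -15.4 toolz [ 0.001 -0.    -1.   ]
c [500.  92.] size [55. 16.] longaxis deg 74.3 z 0.114 n 1352 px [309 197  20  69]
c [523. -59.] size [19.  9.] longaxis deg 89.1 z 0.113 n 176 px [377 362  15  23]
top
c [528. -78.] size [55. 16.] longaxis deg -85.4 z 0.112 n 220 px [329 287  28  10]
```

```bash
P="python3 -m crank"
$P '[{"ax":0,"ay":0,"az":0,"tx":0,"ty":0.02,"tz":-0.7,"grip":50},{"ax":0,"ay":0,"az":0,"tx":0,"ty":0.02,"tz":-1.4,"grip":50},{"ax":0,"ay":0,"az":0,"tx":0,"ty":0.02,"tz":-2,"grip":50},{"ax":0,"ay":0,"az":0,"tx":0,"ty":0.02,"tz":-2.32,"grip":50},{"ax":0,"ay":0,"az":0,"tx":0,"ty":0.02,"tz":-2.32,"grip":50},{"ax":0,"ay":0,"az":0,"tx":0,"ty":0.02,"tz":-2.32,"grip":0},{"ax":0,"ay":0,"az":0,"tx":0,"ty":0.02,"tz":-2.32,"grip":0},{"ax":0,"ay":0,"az":0,"tx":0,"ty":0.02,"tz":-2.32,"grip":0},{"ax":0,"ay":0,"az":0,"tx":0,"ty":0.02,"tz":-2.32,"grip":0},{"ax":0,"ay":0,"az":0,"tx":0,"ty":0.02,"tz":-2.32,"grip":0}]'
python3 -c "from h import *;st()"
```

```text
clock: 11.65
ee_pos: [0.5003, 0.0913, 0.0812]
orientation: [0.991, -0.134, 0.001, 0.0]
ft_force: [-1.2, -1.5, 5.8]
opening: 0.173
t 11.65 p [0.5003 0.0913 0.0812] q [ 0.991 -0.134  0.001  0.   ] f [-1.2 -1.5  5.8] op 15.9 j [ 0.47  0.59 -0.88  2.01  0.62  0.83 -1.04]
jawaxis deg -15.5 toolz [ 0.001 -0.001 -1.   ]
```

```bash
P="python3 -m crank"
$P '[{"ax":0,"ay":0,"az":0,"tx":0,"ty":0,"tz":0.8,"grip":0},{"ax":0,"ay":0,"az":0,"tx":0,"ty":0,"tz":1.6,"grip":0},{"ax":0,"ay":0,"az":1,"tx":0,"ty":-1,"tz":1.7,"grip":0},{"ax":0,"ay":0,"az":2,"tx":0,"ty":-2,"tz":1.7,"grip":0},{"ax":0,"ay":0,"az":3,"tx":0,"ty":-3,"tz":1.7,"grip":0},{"ax":0,"ay":0,"az":4,"tx":-0.1,"ty":-4,"tz":1.7,"grip":0},{"ax":0,"ay":0,"az":4.5,"tx":-0.2,"ty":-5,"tz":1.7,"grip":0},{"ax":0,"ay":0,"az":4.5,"tx":-0.3,"ty":-6,"tz":1.7,"grip":0},{"ax":0,"ay":0,"az":4.5,"tx":-0.3,"ty":-7,"tz":1.7,"grip":0},{"ax":0,"ay":0,"az":4.5,"tx":-0.3,"ty":-7.5,"tz":1.7,"grip":0}]'
python3 - <<'E'
from h import *
st()
s=snap('wrist');save(s,'w3.png');X=cloud(s)
hsv=cv2.cvtColor(s['pixels'],cv2.COLOR_RGB2HSV).astype(int);H,S,V=hsv[...,0],hsv[...,1],hsv[...,2]
blob(X,(H>15)&(H<32)&(S>110)&(X[...,1]<-.2),.05,.3,100)
blob(X,(H>55)&(H<85)&(S>90)&(X[...,1]<-.2),-.01,.03,300)
go(.4815,-.3986,.10,7.2)
E
```

```text
clock: 12.9
ee_pos: [0.4796, -0.3634, 0.1813]
orientation: [0.998, 0.059, -0.001, -0.0]
ft_force: [0.6, 0.5, -4.8]
opening: 0.171
t 12.9 p [ 0.4796 -0.3634  0.1813] q [ 0.998  0.059 -0.001 -0.   ] f [ 0.6  0.5 -4.8] op 15.7 j [ 1.31  0.64 -1.    1.71  0.59  1.13  0.25]
jawaxis deg 6.7 toolz [-0.001  0.    -1.   ]
c [ 564. -338.] size [69. 19.] longaxis deg -82.0 z 0.073 n 2108 px [408 170  32  87]
c [ 478. -348.] size [27. 18.] longaxis deg -82.4 z 0.214 n 3017 px [299 240  40  82]
c [ 467. -337.] size [16.  1.] longaxis deg -83.3 z 0.268 n 370 px [276 309   9  59]
c [ 486. -335.] size [15.  1.] longaxis deg -83.0 z 0.267 n 358 px [353 309  10  59]
c [ 482. -383.] size [16. 15.] longaxis deg -85.2 z 0.213 n 877 px [302 353  35  27]
c [ 476. -350.] size [80. 19.] longaxis deg 6.9 z 0.275 n 3536 px [141 378 342  16]
-> a [ 0.02 -0.01  0.14] t [ 0.04 -0.52 -1.35]
```

View pics/w3.png

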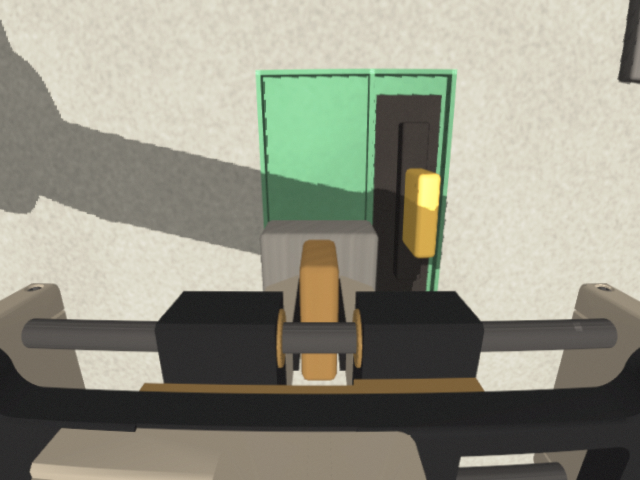

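Weight A is held squarely. I lower it into the far-right slot of the bay.

```bash
P="python3 -m crank"
$P '[{"ax":0,"ay":0,"az":0.1,"tx":0.03,"ty":-0.55,"tz":0,"grip":0},{"ax":0,"ay":0,"az":0.1,"tx":0.03,"ty":-0.55,"tz":-0.4,"grip":0},{"ax":0,"ay":0,"az":0.1,"tx":0.03,"ty":-0.55,"tz":-1,"grip":0},{"ax":0,"ay":0,"az":0.1,"tx":0.03,"ty":-0.55,"tz":-1.6,"grip":0},{"ax":0,"ay":0,"az":0.1,"tx":0.03,"ty":-0.55,"tz":-2,"grip":0},{"ax":0,"ay":0,"az":0.1,"tx":0.03,"ty":-0.55,"tz":-2.2,"grip":0},{"ax":0,"ay":0,"az":0.1,"tx":0.03,"ty":-0.55,"tz":-2.28,"grip":0},{"ax":0,"ay":0,"az":0.1,"tx":0.03,"ty":-0.55,"tz":-2.33,"grip":0},{"ax":0,"ay":0,"az":0.1,"tx":0.03,"ty":-0.55,"tz":-2.33,"grip":0},{"ax":0,"ay":0,"az":0.1,"tx":0.03,"ty":-0.55,"tz":-2.33,"grip":0}]'
python3 -c "from h import *;st()"
```

```text
clock: 14.2
ee_pos: [0.4814, -0.4007, 0.0421]
orientation: [0.998, 0.061, -0.0, 0.001]
ft_force: [0.5, -0.6, -6.4]
opening: 0.174
t 14.2 p [ 0.4814 -0.4007  0.0421] q [ 0.998  0.061 -0.     0.001] f [ 0.5 -0.6 -6.4] op 16.0 j [ 1.25  0.83 -0.86  1.72  0.76  0.95  0.2 ]
jawaxis deg 7.0 toolz [-0.    -0.003 -1.   ]
```

```bash
P="python3 -m crank"
$P '[{"ax":0,"ay":0,"az":0,"tx":0,"ty":0,"tz":-0.02,"grip":40},{"ax":0,"ay":0,"az":0,"tx":0,"ty":0,"tz":-0.02,"grip":40},{"ax":0,"ay":0,"az":0,"tx":0,"ty":0,"tz":0,"grip":40},{"ax":0,"ay":0,"az":0,"tx":0,"ty":0,"tz":1,"grip":40},{"ax":0,"ay":0,"az":0,"tx":0,"ty":0.3,"tz":2,"grip":40},{"ax":0,"ay":0,"az":0,"tx":0,"ty":1,"tz":2.6,"grip":50},{"ax":0,"ay":0,"az":-0.5,"tx":0.3,"ty":2,"tz":2.6,"grip":50},{"ax":0,"ay":0,"az":-0.5,"tx":0.6,"ty":3,"tz":2.6,"grip":50},{"ax":0,"ay":0,"az":-0.5,"tx":0.78,"ty":4,"tz":2.6,"grip":50},{"ax":0,"ay":0,"az":-0.5,"tx":0.78,"ty":5,"tz":2.6,"grip":50}]'
python3 - <<'E'
from h import *
st()
s=snap('wrist');X=cloud(s)
blob(X,np.abs(X[...,1])<.2,.1,.12,60)
s=snap('top');X=cloud(s);print('top')
blob(X,(X[...,1]<-.2)&(X[...,0]<.65)&(X[...,0]>.4),.055,.09,60)
go(.528,-.078,.08,4.6)
E
```

```text
clock: 15.45
ee_pos: [0.5291, -0.0984, 0.1988]
orientation: [0.999, 0.04, 0.001, 0.001]
ft_force: [0.5, 0.8, 0.2]
opening: 0.545
t 15.45 p [ 0.5291 -0.0984  0.1988] q [0.999 0.04  0.001 0.001] f [0.5 0.8 0.2] op 50.1 j [ 0.96  0.51 -1.07  1.85  0.51  1.09 -0.23]
jawaxis deg 4.5 toolz [ 0.002 -0.003 -1.   ]
c [527. -78.] size [55. 16.] longaxis deg -86.0 z 0.114 n 1620 px [308 176  23  76]
top
c [ 565. -338.] size [69. 18.] longaxis deg -81.6 z 0.072 n 263 px [444 271  33  13]
c [ 481. -399.] size [56. 16.] longaxis deg -83.9 z 0.072 n 202 px [475 311  28  10]
-> a [ 0.    0.02 -0.12] t [-0.01  0.23 -1.99]
```

```bash
P="python3 -m crank"
python3 -c "from h import *;go(.5275,-.078,.08,4.2)"
$P '[{"ax":0,"ay":0,"az":-0.1,"tx":-0.02,"ty":0.21,"tz":-0.1,"grip":50},{"ax":0,"ay":0,"az":-0.1,"tx":-0.02,"ty":0.21,"tz":-0.7,"grip":50},{"ax":0,"ay":0,"az":-0.1,"tx":-0.02,"ty":0.21,"tz":-1.4,"grip":50},{"ax":0,"ay":0,"az":-0.1,"tx":-0.02,"ty":0.21,"tz":-1.97,"grip":50},{"ax":0,"ay":0,"az":-0.1,"tx":-0.02,"ty":0.21,"tz":-1.97,"grip":50},{"ax":0,"ay":0,"az":-0.1,"tx":-0.02,"ty":0.21,"tz":-1.97,"grip":0},{"ax":0,"ay":0,"az":-0.1,"tx":-0.02,"ty":0.21,"tz":-1.97,"grip":0},{"ax":0,"ay":0,"az":-0.1,"tx":-0.02,"ty":0.21,"tz":-1.97,"grip":0},{"ax":0,"ay":0,"az":-0.1,"tx":-0.02,"ty":0.21,"tz":-1.97,"grip":0},{"ax":0,"ay":0,"az":-0.1,"tx":-0.02,"ty":0.21,"tz":-1.97,"grip":0}]'
python3 -c "from h import *;st()"
```

```text
-> a [ 0.    0.02 -0.2 ] t [-0.01  0.23 -1.99]
clock: 16.8
ee_pos: [0.5279, -0.0791, 0.082]
orientation: [0.999, 0.041, 0.002, 0.0]
ft_force: [0.8, -0.1, 3.8]
opening: 0.174
t 16.8 p [ 0.5279 -0.0791  0.082 ] q [0.999 0.041 0.002 0.   ] f [ 0.8 -0.1  3.8] op 15.9 j [ 0.82  0.66 -0.93  1.95  0.68  0.89 -0.39]
jawaxis deg 4.7 toolz [ 0.003 -0.001 -1.   ]
```

```bash
P="python3 -m crank"
$P '[{"ax":0,"ay":0,"az":0,"tx":0,"ty":0,"tz":0.8,"grip":0},{"ax":0,"ay":0,"az":0,"tx":0,"ty":0,"tz":1.6,"grip":0},{"ax":0,"ay":0,"az":0.5,"tx":-0.3,"ty":-0.7,"tz":1.65,"grip":0},{"ax":0,"ay":0,"az":0.5,"tx":-0.6,"ty":-1.6,"tz":1.65,"grip":0},{"ax":0,"ay":0,"az":0.5,"tx":-0.9,"ty":-2.5,"tz":1.65,"grip":0},{"ax":0,"ay":0,"az":0.5,"tx":-0.98,"ty":-3.2,"tz":1.65,"grip":0},{"ax":0,"ay":0,"az":0.5,"tx":-0.98,"ty":-3.67,"tz":1.65,"grip":0},{"ax":0,"ay":0,"az":0.5,"tx":-0.98,"ty":-3.67,"tz":1.65,"grip":0},{"ax":0,"ay":0,"az":0.5,"tx":-0.98,"ty":-3.67,"tz":1.65,"grip":0},{"ax":0,"ay":0,"az":0.5,"tx":-0.98,"ty":-3.67,"tz":1.65,"grip":0}]'
python3 - <<'E'
from h import *
s=snap('top');X=cloud(s)
blob(X,(X[...,1]<-.2)&(X[...,0]<.65)&(X[...,0]>.4),.055,.09,60)
st();go(.469,-.299,.0435,7.2)
E
```

```text
clock: 18.05
ee_pos: [0.469, -0.2977, 0.1807]
orientation: [0.998, 0.064, 0.001, -0.0]
ft_force: [-0.1, 0.1, -5.6]
opening: 0.171
t 18.1 p [ 0.4692 -0.2979  0.1808] q [0.998 0.064 0.001 0.   ] f [ 0.2  0.4 -6.1] op 15.9 j [ 1.31  0.57 -1.05  1.82  0.56  1.08  0.18]
jawaxis deg 7.3 toolz [ 0.003 -0.    -1.   ]
-> a [ 0.    0.03 -0.03] t [-0.   -0.02 -2.29]
```

```bash
P="python3 -m crank"
$P '[{"ax":0,"ay":0,"az":0,"tx":0,"ty":0,"tz":-0.7,"grip":0},{"ax":0,"ay":0,"az":0,"tx":0,"ty":0,"tz":-1.4,"grip":0},{"ax":0,"ay":0,"az":0,"tx":0,"ty":0,"tz":-2,"grip":0},{"ax":0,"ay":0,"az":0,"tx":0,"ty":0,"tz":-2.2,"grip":0},{"ax":0,"ay":0,"az":0,"tx":0,"ty":0,"tz":-2.29,"grip":0},{"ax":0,"ay":0,"az":0,"tx":0,"ty":0,"tz":-2.29,"grip":0},{"ax":0,"ay":0,"az":0,"tx":0,"ty":0,"tz":-2.29,"grip":40},{"ax":0,"ay":0,"az":0,"tx":0,"ty":0,"tz":-2.29,"grip":40},{"ax":0,"ay":0,"az":0,"tx":0,"ty":0,"tz":-2.29,"grip":40},{"ax":0,"ay":0,"az":0,"tx":0,"ty":0,"tz":-1.3,"grip":40}]'
python3 -c "from h import *;go(.60,-.338,.20,7.6)"
```

```text
clock: 19.35
ee_pos: [0.4662, -0.2969, 0.1002]
orientation: [0.998, 0.064, -0.002, -0.002]
ft_force: [1.5, -1.1, 0.1]
opening: 0.433
-> a [-0.05 -0.04  0.06] t [ 2.23 -0.69  1.66]
```

```bash
P="python3 -m crank"
$P '[{"ax":0,"ay":0,"az":0,"tx":0,"ty":0,"tz":1,"grip":50},{"ax":0,"ay":0,"az":0,"tx":0.3,"ty":-0.2,"tz":1.66,"grip":50},{"ax":0,"ay":0,"az":0,"tx":1,"ty":-0.7,"tz":1.66,"grip":50},{"ax":0,"ay":0,"az":0.1,"tx":1.63,"ty":-0.7,"tz":1.66,"grip":50},{"ax":0,"ay":0,"az":0.1,"tx":1.63,"ty":-0.7,"tz":1.66,"grip":50},{"ax":0,"ay":0,"az":0.1,"tx":1.63,"ty":-0.7,"tz":1.66,"grip":50},{"ax":0,"ay":0,"az":0.1,"tx":1.63,"ty":-0.7,"tz":1.66,"grip":50},{"ax":0,"ay":0,"az":0.1,"tx":1.63,"ty":-0.7,"tz":1.66,"grip":50},{"ax":0,"ay":0,"az":0.1,"tx":1.63,"ty":-0.7,"tz":1.66,"grip":50},{"ax":0,"ay":0,"az":0.1,"tx":1.63,"ty":-0.7,"tz":1.66,"grip":50}]'
python3 - <<'E'
from h import *
st()
s=snap('wrist');X=cloud(s);save(s,'w4.png')
blob(X,X[...,1]<-.2,.055,.09,60)
s=snap('top');X=cloud(s);save(s,'t4.png')
blob(X,(X[...,1]<-.2)&(X[...,0]<.65)&(X[...,0]>.4),.055,.09,60)
E
```

```text
clock: 20.6
ee_pos: [0.5638, -0.3391, 0.2]
orientation: [0.998, 0.068, -0.002, -0.002]
ft_force: [-0.3, -0.8, 0.0]
opening: 0.544
t 20.6 p [ 0.5638 -0.3391  0.2   ] q [ 0.998  0.068 -0.002 -0.002] f [-0.3 -0.8  0. ] op 49.9 j [ 1.14  0.71 -0.98  1.54  0.61  1.23  0.19]
jawaxis deg 7.8 toolz [-0.003  0.004 -1.   ]
c [ 470. -298.] size [56. 17.] longaxis deg -82.5 z 0.073 n 1604 px [203 131  28  69]
c [ 563. -338.] size [70. 18.] longaxis deg -81.9 z 0.074 n 1633 px [309 185  21  81]
c [ 480. -392.] size [41. 17.] longaxis deg -84.0 z 0.073 n 947 px [210 246  25  49]
c [ 565. -339.] size [71. 19.] longaxis deg -82.1 z 0.072 n 263 px [444 271  33  13]
c [ 479. -398.] size [56. 15.] longaxis deg -89.4 z 0.072 n 137 px [475 313  28   8]
c [ 471. -296.] size [56. 16.] longaxis deg -83.1 z 0.072 n 202 px [429 316  28  10]
```

View pics/w4.png

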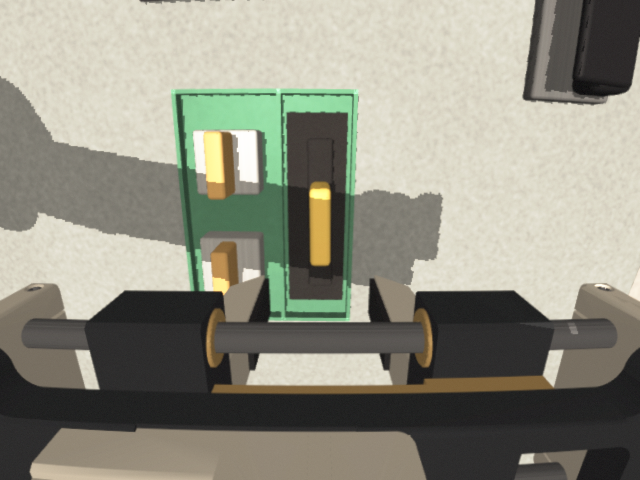

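Both weights stand in the bay at (470,-298) and (480,-398) mm, and the scraper is at (564,-338). I pick up the scraper.

```bash
P="python3 -m crank"
$P '[{"ax":0.05,"ay":0,"az":0,"tx":0,"ty":0,"tz":-0.8,"grip":50},{"ax":0.05,"ay":0,"az":0,"tx":0,"ty":0,"tz":-1.6,"grip":50},{"ax":0.05,"ay":0,"az":0,"tx":0,"ty":0,"tz":-2.4,"grip":50},{"ax":0.05,"ay":0,"az":0,"tx":0,"ty":0.01,"tz":-2.68,"grip":50},{"ax":0.05,"ay":0,"az":0,"tx":0,"ty":0.01,"tz":-2.68,"grip":50},{"ax":0.05,"ay":0,"az":0,"tx":0,"ty":0.01,"tz":-2.68,"grip":0},{"ax":0.05,"ay":0,"az":0,"tx":0,"ty":0.01,"tz":-2.68,"grip":0},{"ax":0.05,"ay":0,"az":0,"tx":0,"ty":0.01,"tz":-2.68,"grip":0},{"ax":0.05,"ay":0,"az":0,"tx":0,"ty":0.01,"tz":-2.68,"grip":0},{"ax":0.05,"ay":0,"az":0,"tx":0,"ty":0.01,"tz":-2.68,"grip":0}]'
python3 -c "from h import *;st()"
```

```text
clock: 21.95
ee_pos: [0.5642, -0.3387, 0.0399]
orientation: [0.998, 0.068, -0.001, -0.004]
ft_force: [-0.1, -0.0, 4.8]
opening: 0.195
t 21.95 p [ 0.5642 -0.3387  0.0399] q [ 0.998  0.068 -0.001 -0.004] f [-0.1 -0.   4.8] op 17.9 j [ 1.07  0.89 -0.86  1.63  0.76  1.    0.1 ]
jawaxis deg 7.8 toolz [-0.003  0.008 -1.   ]
```

```bash
P="python3 -m crank"
$P '[{"ax":0,"ay":0,"az":0,"tx":0,"ty":0,"tz":0.9,"grip":0},{"ax":0,"ay":0,"az":0,"tx":0,"ty":0,"tz":1.8,"grip":0},{"ax":0,"ay":0,"az":0,"tx":0,"ty":0.4,"tz":2.5,"grip":0},{"ax":0,"ay":0,"az":0,"tx":0.2,"ty":1.3,"tz":2.67,"grip":0},{"ax":0,"ay":0,"az":0,"tx":0.4,"ty":2.3,"tz":2.67,"grip":0},{"ax":0,"ay":0,"az":0,"tx":0.6,"ty":3.2,"tz":2.67,"grip":0},{"ax":0,"ay":0,"az":0,"tx":0.6,"ty":3.6,"tz":2.67,"grip":0},{"ax":0,"ay":0,"az":0,"tx":0.6,"ty":3.6,"tz":2.67,"grip":0},{"ax":0,"ay":0,"az":0,"tx":0.6,"ty":3.6,"tz":2.67,"grip":0},{"ax":0,"ay":0,"az":0,"tx":0.6,"ty":3.6,"tz":2.67,"grip":0}]'
python3 - <<'E'
from h import *
st()
s=snap('wrist');X=cloud(s);save(s,'w5.png')
hsv=cv2.cvtColor(s['pixels'],cv2.COLOR_RGB2HSV).astype(int);H,S,V=hsv[...,0],hsv[...,1],hsv[...,2]
print('chips');blob(X,(H>3)&(H<15)&(S>140),.03,.08,60)
print('pan');blob(X,(np.abs(X[...,1])<.25),.04,.064,400)
print('tray');blob(X,(np.abs(X[...,1])<.25)&(X[...,0]<.6)&(X[...,0]>.3),.002,.035,400)
E
```

```text
clock: 23.2
ee_pos: [0.5999, -0.1249, 0.1996]
orientation: [0.998, 0.067, -0.002, -0.004]
ft_force: [-0.9, 0.8, -2.2]
opening: 0.196
t 23.2 p [ 0.5999 -0.1249  0.1996] q [ 0.998  0.067 -0.002 -0.004] f [-0.9  0.8 -2.2] op 18.0 j [ 0.87  0.64 -1.01  1.66  0.58  1.18 -0.15]
jawaxis deg 7.6 toolz [-0.004  0.007 -1.   ]
chips
c [589.  40.] size [50. 16.] longaxis deg 36.6 z 0.054 n 181 px [302   0  56  48]
c [617. -88.] size [41.  4.] longaxis deg -81.1 z 0.055 n 149 px [342 164   5  47]
pan
c [577. -32.] size [209. 185.] longaxis deg 8.0 z 0.046 n 49177 px [180   0 255 223]
c [772.  83.] size [60.  3.] longaxis deg -9.0 z 0.051 n 892 px [521   0  78  27]
c [786.   6.] size [100.  99.] longaxis deg -78.1 z 0.049 n 5174 px [491  46 113 119]
c [ 795. -136.] size [100.  47.] longaxis deg -74.4 z 0.06 n 2685 px [498 209  45 100]
tray
c [396. -54.] size [224. 135.] longaxis deg -81.7 z 0.006 n 26838 px [ 50   0 149 227]
c [ 478. -236.] size [144.  18.] longaxis deg 7.8 z 0.009 n 777 px [135 286 129  18]
```

View pics/w5.png

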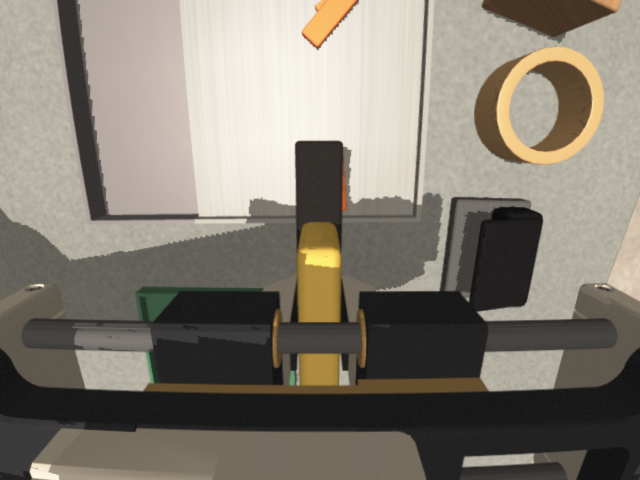

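```bash
python3 - <<'E'
from h import *
for n in ['wrist','top']:
    s=snap(n);X=cloud(s)
    c=np.array([.567,.012]);a=np.radians(7.7);R=np.array([[np.cos(a),np.sin(a)],[-np.sin(a),np.cos(a)]])
    Q=(X[...,:2]-c)@R.T; z=X[...,2]
    m=(z>.0525)&(z<.062)
    f=m&(np.abs(Q[...,0]-.1)<.015)&(np.abs(Q[...,1])<.13)
    print(n,'far',f.sum(),np.percentile(Q[f][:,0],[3,50,97]),np.degrees(np.polyfit(Q[f][:,1],Q[f][:,0],1)[0]))
    for sg in(1,-1):
        f=m&(np.abs(Q[...,1]-sg*.137)<.015)&(np.abs(Q[...,0])<.09)
        if f.sum()>20:print('side',sg,f.sum(),np.percentile(Q[f][:,1],[3,50,97]),np.degrees(np.polyfit(Q[f][:,0],Q[f][:,1],1)[0]))
    e=(z>.04)&(z<.048)&(np.abs(Q[...,1])<.12)
    print('near edge',np.percentile(Q[e][:,0],[.5,1]))
E
```

```text
wrist far 1414 [0.09941691 0.1013626  0.10421562] -0.48612867426830636
side -1 856 [-0.13680879 -0.1340686  -0.13211647] 0.5769005009029115
near edge [-0.0989638  -0.09799105]
top far 251 [0.09882625 0.10151836 0.10421031] -0.37062002298032676
side 1 177 [0.12455558 0.13725394 0.1397947 ] -0.10833070631107175
side -1 78 [-0.13670466 -0.1342404  -0.13233702] 0.47921394435457637
near edge [-0.09900787 -0.09802521]
```

```bash
P="python3 -m crank"
$P '[{"ax":0.08,"ay":0.05,"az":0.1,"tx":0.2,"ty":0.9,"tz":0,"grip":0},{"ax":0.08,"ay":0.05,"az":0.1,"tx":0.4,"ty":1.8,"tz":0,"grip":0},{"ax":0.08,"ay":0.05,"az":0.1,"tx":0.67,"ty":2.8,"tz":0,"grip":0},{"ax":0.08,"ay":0.05,"az":0.1,"tx":0.67,"ty":3.45,"tz":0,"grip":0},{"ax":0.08,"ay":0.05,"az":0.1,"tx":0.67,"ty":3.45,"tz":-0.5,"grip":0},{"ax":0.08,"ay":0.05,"az":0.1,"tx":0.67,"ty":3.45,"tz":-1.2,"grip":0},{"ax":0.08,"ay":0.05,"az":0.1,"tx":0.67,"ty":3.45,"tz":-1.5,"grip":0},{"ax":0.08,"ay":0.05,"az":0.1,"tx":0.67,"ty":3.45,"tz":-1.5,"grip":0},{"ax":0.08,"ay":0.05,"az":0.1,"tx":0.67,"ty":3.45,"tz":-1.5,"grip":0},{"ax":0.08,"ay":0.05,"az":0.1,"tx":0.67,"ty":3.45,"tz":-1.5,"grip":0}]'
python3 - <<'E'
from h import *
st();go(.6398,.0823,.081,8.1)
s=snap('top');X=cloud(s);save(s,'t6.png')
hsv=cv2.cvtColor(s['pixels'],cv2.COLOR_RGB2HSV).astype(int);H,S,V=hsv[...,0],hsv[...,1],hsv[...,2]
blob(X,(H>3)&(H<15)&(S>140)&(X[...,0]<.7),.03,.08,20)
s=snap('scene');X=cloud(s)
hsv=cv2.cvtColor(s['pixels'],cv2.COLOR_RGB2HSV).astype(int);H,S,V=hsv[...,0],hsv[...,1],hsv[...,2]
print('sc');blob(X,(H>3)&(H<15)&(S>140)&(X[...,0]<.7)&(X[...,0]>.3)&(np.abs(X[...,1])<.2),.03,.08,20)
save({'pixels':cv2.resize(s['pixels'][130:330,200:420],None,fx=3,fy=3)},'s6.png')
E
```

```text
clock: 24.6
ee_pos: [0.6414, 0.0832, 0.1116]
orientation: [0.997, 0.071, -0.002, -0.008]
ft_force: [0.1, -0.3, -2.7]
opening: 0.194
t 24.6 p [0.6414 0.0832 0.1116] q [ 0.997  0.071 -0.002 -0.008] f [ 0.1 -0.3 -2.7] op 17.8 j [ 0.46  0.79 -0.92  1.64  0.68  1.07 -0.52]
jawaxis deg 8.2 toolz [-0.005  0.015 -1.   ]
-> a [-0.17 -0.06 -0.01] t [-0.03 -0.01 -0.51]
c [576. 134.] size [24. 11.] longaxis deg -76.6 z 0.054 n 30 px [239 268  11   7]
sc
c [580. 105.] size [38. 17.] longaxis deg -60.7 z 0.053 n 58 px [349 210   8  12]
c [586.  54.] size [56. 28.] longaxis deg 54.8 z 0.053 n 137 px [331 225  22   8]
c [605. -82.] size [59. 24.] longaxis deg -77.5 z 0.053 n 100 px [300 252  18  19]
```

View pics/s6.png

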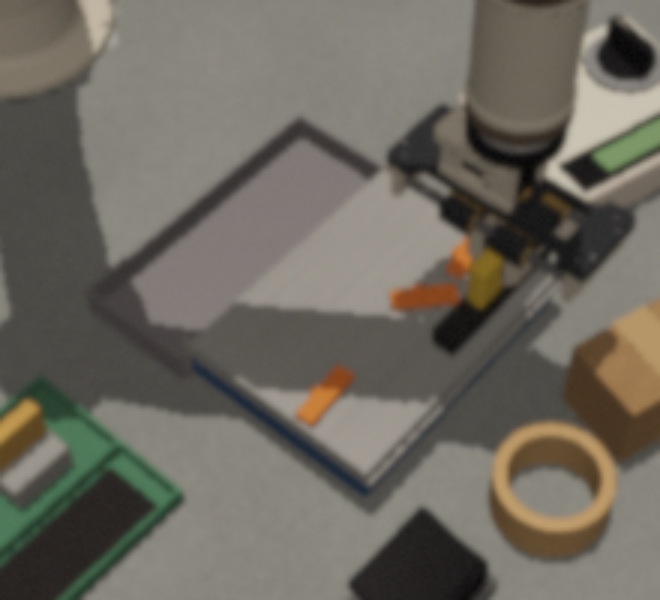

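```bash
P="python3 -m crank"
$P '[{"ax":-0.17,"ay":-0.06,"az":0,"tx":-0.01,"ty":0,"tz":0,"grip":0},{"ax":-0.17,"ay":-0.06,"az":0,"tx":-0.01,"ty":0,"tz":-0.15,"grip":0},{"ax":-0.17,"ay":-0.06,"az":0,"tx":-0.01,"ty":0,"tz":-0.3,"grip":0},{"ax":-0.17,"ay":-0.06,"az":0,"tx":-0.01,"ty":0,"tz":-0.4,"grip":0},{"ax":-0.17,"ay":-0.06,"az":0,"tx":-0.01,"ty":0,"tz":-0.5,"grip":0},{"ax":-0.17,"ay":-0.06,"az":0,"tx":-0.01,"ty":0,"tz":-0.51,"grip":0},{"ax":-0.17,"ay":-0.06,"az":0,"tx":-0.01,"ty":0,"tz":-0.51,"grip":0},{"ax":-0.17,"ay":-0.06,"az":0,"tx":-0.01,"ty":0,"tz":-0.51,"grip":0},{"ax":-0.17,"ay":-0.06,"az":0,"tx":-0.01,"ty":0,"tz":-0.51,"grip":0},{"ax":-0.17,"ay":-0.06,"az":0,"tx":-0.01,"ty":0,"tz":-0.51,"grip":0}]'
python3 - <<'E'
from h import *
st();go(.6398,.0823,.081,8.1)
E
```

```text
clock: 25.95
ee_pos: [0.6405, 0.083, 0.0807]
orientation: [0.997, 0.071, -0.0, 0.0]
ft_force: [0.2, 0.9, -3.4]
opening: 0.196
t 25.95 p [0.6405 0.083  0.0807] q [ 0.997  0.071 -0.     0.   ] f [ 0.2  0.9 -3.4] op 18.0 j [ 0.43  0.81 -0.89  1.66  0.72  1.03 -0.55]
jawaxis deg 8.2 toolz [-0. -0. -1.]
-> a [ 0.   -0.   -0.02] t [-0.01 -0.01  0.01]
```

Scraper is down on the pan. First sweep, left half.

```bash
P="python3 -m crank"
$P '[{"ax":0,"ay":0,"az":0,"tx":-0.15,"ty":-0.02,"tz":0,"grip":0},{"ax":0,"ay":0,"az":0,"tx":-0.3,"ty":-0.04,"tz":0,"grip":0},{"ax":0,"ay":0,"az":0,"tx":-0.45,"ty":-0.06,"tz":0,"grip":0},{"ax":0,"ay":0,"az":0,"tx":-0.6,"ty":-0.085,"tz":0,"grip":0},{"ax":0,"ay":0,"az":0,"tx":-0.75,"ty":-0.105,"tz":0,"grip":0},{"ax":0,"ay":0,"az":0,"tx":-0.9,"ty":-0.13,"tz":0,"grip":0},{"ax":0,"ay":0,"az":0,"tx":-1.05,"ty":-0.15,"tz":0,"grip":0},{"ax":0,"ay":0,"az":0,"tx":-1.2,"ty":-0.17,"tz":0,"grip":0},{"ax":0,"ay":0,"az":0,"tx":-1.35,"ty":-0.19,"tz":0,"grip":0},{"ax":0,"ay":0,"az":0,"tx":-1.5,"ty":-0.215,"tz":0,"grip":0}]'
python3 - <<'E'
from h import *
st();go(.4678,.0580,.081,8.1)
s=snap('scene');X=cloud(s)
save({'pixels':cv2.resize(s['pixels'][130:330,200:420],None,fx=3,fy=3)},'s7.png')
E
```

```text
clock: 27.2
ee_pos: [0.5499, 0.0701, 0.0807]
orientation: [0.997, 0.071, -0.0, 0.0]
ft_force: [-0.4, 0.5, -1.8]
opening: 0.197
t 27.2 p [0.5499 0.0701 0.0807] q [ 0.997  0.071 -0.     0.   ] f [-0.4  0.5 -1.8] op 18.0 j [ 0.53  0.69 -0.93  1.89  0.7   0.92 -0.61]
jawaxis deg 8.2 toolz [-0. -0. -1.]
-> a [ 0.   -0.   -0.02] t [-1.37 -0.2   0.01]
```

View pics/s7.png

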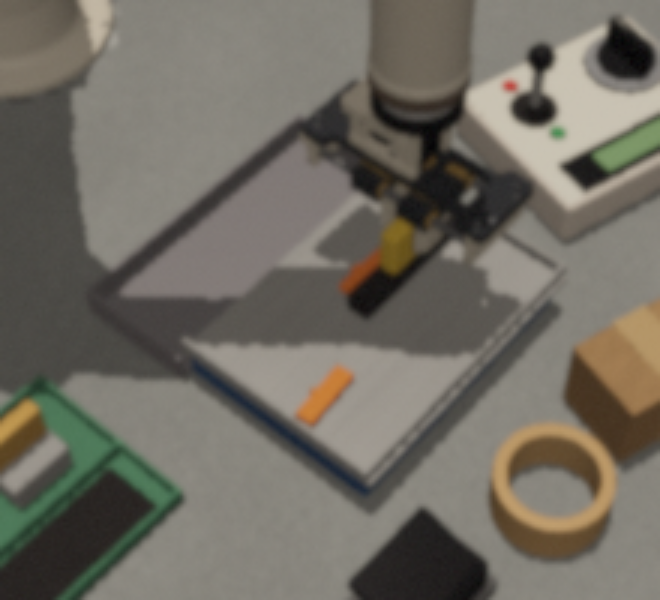

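The chip at (360,270) in the crop lies flat ahead of the scraper, and chip 3 is untouched. I continue over the edge.

```bash
P="python3 -m crank"
$P '[{"ax":0,"ay":0,"az":0,"tx":-0.15,"ty":-0.02,"tz":0,"grip":0},{"ax":0,"ay":0,"az":0,"tx":-0.3,"ty":-0.04,"tz":0,"grip":0},{"ax":0,"ay":0,"az":0,"tx":-0.45,"ty":-0.06,"tz":0,"grip":0},{"ax":0,"ay":0,"az":0,"tx":-0.6,"ty":-0.085,"tz":0,"grip":0},{"ax":0,"ay":0,"az":0,"tx":-0.75,"ty":-0.105,"tz":0,"grip":0},{"ax":0,"ay":0,"az":0,"tx":-0.9,"ty":-0.13,"tz":0,"grip":0},{"ax":0,"ay":0,"az":0,"tx":-1.05,"ty":-0.15,"tz":0,"grip":0},{"ax":0,"ay":0,"az":0,"tx":-1.2,"ty":-0.17,"tz":0,"grip":0},{"ax":0,"ay":0,"az":0,"tx":-1.35,"ty":-0.19,"tz":0,"grip":0},{"ax":0,"ay":0,"az":0,"tx":-1.45,"ty":-0.205,"tz":0,"grip":0}]'
$P '[{"ax":0,"ay":0,"az":0,"tx":0,"ty":0,"tz":0,"grip":0},{"ax":0,"ay":0,"az":0,"tx":0,"ty":0,"tz":0,"grip":0},{"ax":0,"ay":0,"az":0,"tx":0,"ty":0,"tz":0.3,"grip":0},{"ax":0,"ay":0,"az":0,"tx":0,"ty":0,"tz":0.8,"grip":0},{"ax":0,"ay":0,"az":0,"tx":0.3,"ty":-0.4,"tz":1.3,"grip":0},{"ax":0,"ay":0,"az":0,"tx":0.9,"ty":-0.6,"tz":1.3,"grip":0},{"ax":0,"ay":0,"az":0,"tx":1.5,"ty":-0.8,"tz":1.3,"grip":0},{"ax":0,"ay":0,"az":0,"tx":2.2,"ty":-1,"tz":1.3,"grip":0},{"ax":0,"ay":0,"az":0,"tx":2.8,"ty":-1.2,"tz":1.3,"grip":0},{"ax":0,"ay":0,"az":0,"tx":3.2,"ty":-1.4,"tz":1.3,"grip":0}]'
python3 - <<'E'
from h import *
st();go(.5668+.0812+.0079,.0133+.0116-.0554,.081,8.1)
for n in ['top','scene']:
    s=snap(n);X=cloud(s);save(s,n+'8.png')
    hsv=cv2.cvtColor(s['pixels'],cv2.COLOR_RGB2HSV).astype(int);H,S,V=hsv[...,0],hsv[...,1],hsv[...,2]
    blob(X,(H>3)&(H<15)&(S>130)&(X[...,0]<.7)&(X[...,0]>.3)&(np.abs(X[...,1])<.2),.003,.08,20)
E
```

```text
clock: 28.5
ee_pos: [0.4607, 0.0573, 0.0804]
orientation: [0.997, 0.072, -0.001, 0.0]
ft_force: [0.1, 0.4, -1.4]
opening: 0.194
clock: 29.75
ee_pos: [0.6545, -0.0271, 0.1579]
orientation: [0.997, 0.071, -0.001, 0.0]
ft_force: [-0.5, 0.0, -2.6]
opening: 0.194
t 29.75 p [ 0.6545 -0.0271  0.1579] q [ 0.997  0.071 -0.001  0.   ] f [-0.5  0.  -2.6] op 17.8 j [ 0.63  0.75 -0.96  1.58  0.65  1.16 -0.33]
jawaxis deg 8.2 toolz [-0.002 -0.    -1.   ]
-> a [ 0.   -0.02 -0.01] t [ 0.02 -0.06 -1.28]
c [607. -82.] size [61. 21.] longaxis deg -76.8 z 0.053 n 149 px [299 252  18  20]
```

View pics/top8.png

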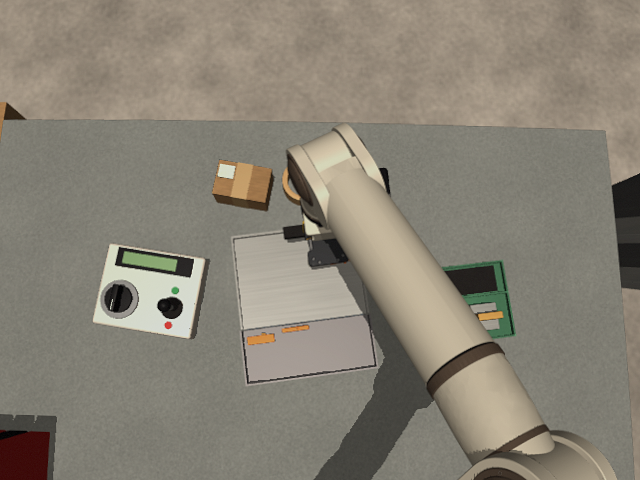

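Two chips lie in the tray at (260,339) and (296,328); the pan's left half is clear. Second pass.

```bash
P="python3 -m crank"
$P '[{"ax":0,"ay":0,"az":0,"tx":0.02,"ty":-0.06,"tz":0,"grip":0},{"ax":0,"ay":0,"az":0,"tx":0.02,"ty":-0.06,"tz":-0.4,"grip":0},{"ax":0,"ay":0,"az":0,"tx":0.02,"ty":-0.06,"tz":-0.8,"grip":0},{"ax":0,"ay":0,"az":0,"tx":0.02,"ty":-0.06,"tz":-1.1,"grip":0},{"ax":0,"ay":0,"az":0,"tx":0.02,"ty":-0.06,"tz":-1.2,"grip":0},{"ax":0,"ay":0,"az":0,"tx":0.02,"ty":-0.06,"tz":-1.28,"grip":0},{"ax":0,"ay":0,"az":0,"tx":0.02,"ty":-0.06,"tz":-1.28,"grip":0},{"ax":0,"ay":0,"az":0,"tx":0.02,"ty":-0.06,"tz":-1.28,"grip":0},{"ax":0,"ay":0,"az":0,"tx":0.02,"ty":-0.06,"tz":-1.28,"grip":0},{"ax":0,"ay":0,"az":0,"tx":0.02,"ty":-0.06,"tz":-1.28,"grip":0}]'
python3 -c "from h import *;st();go(.6559,-.0305,.081,8.1)"
```

```text
clock: 31.1
ee_pos: [0.6567, -0.0326, 0.0811]
orientation: [0.998, 0.07, -0.0, 0.001]
ft_force: [0.1, -0.1, -2.5]
opening: 0.195
t 31.1 p [ 0.6567 -0.0326  0.0811] q [ 0.998  0.07  -0.     0.001] f [ 0.1 -0.1 -2.5] op 17.9 j [ 0.6   0.83 -0.89  1.62  0.73  1.05 -0.38]
jawaxis deg 8.0 toolz [-0.    -0.001 -1.   ]
-> a [ 0.01 -0.01  0.02] t [-0.01  0.04 -0.  ]
```

```bash
P="python3 -m crank"
$P '[{"ax":0,"ay":0,"az":0,"tx":-0.15,"ty":0.01,"tz":0,"grip":0},{"ax":0,"ay":0,"az":0,"tx":-0.3,"ty":-0.01,"tz":0,"grip":0},{"ax":0,"ay":0,"az":0,"tx":-0.45,"ty":-0.03,"tz":0,"grip":0},{"ax":0,"ay":0,"az":0,"tx":-0.6,"ty":-0.055,"tz":0,"grip":0},{"ax":0,"ay":0,"az":0,"tx":-0.75,"ty":-0.075,"tz":0,"grip":0},{"ax":0,"ay":0,"az":0,"tx":-0.9,"ty":-0.1,"tz":0,"grip":0},{"ax":0,"ay":0,"az":0,"tx":-1.05,"ty":-0.12,"tz":0,"grip":0},{"ax":0,"ay":0,"az":0,"tx":-1.2,"ty":-0.14,"tz":0,"grip":0},{"ax":0,"ay":0,"az":0,"tx":-1.35,"ty":-0.16,"tz":0,"grip":0},{"ax":0,"ay":0,"az":0,"tx":-1.5,"ty":-0.185,"tz":0,"grip":0}]'
python3 -c "from h import *;st();go(.6559-.99*.187,-.0305-.141*.187,.081,8.1)"
$P '[{"ax":0,"ay":0,"az":0,"tx":-0.15,"ty":-0.02,"tz":0,"grip":0},{"ax":0,"ay":0,"az":0,"tx":-0.3,"ty":-0.04,"tz":0,"grip":0},{"ax":0,"ay":0,"az":0,"tx":-0.45,"ty":-0.06,"tz":0,"grip":0},{"ax":0,"ay":0,"az":0,"tx":-0.6,"ty":-0.085,"tz":0,"grip":0},{"ax":0,"ay":0,"az":0,"tx":-0.75,"ty":-0.105,"tz":0,"grip":0},{"ax":0,"ay":0,"az":0,"tx":-0.9,"ty":-0.13,"tz":0,"grip":0},{"ax":0,"ay":0,"az":0,"tx":-1.05,"ty":-0.15,"tz":0,"grip":0},{"ax":0,"ay":0,"az":0,"tx":-1.2,"ty":-0.17,"tz":0,"grip":0},{"ax":0,"ay":0,"az":0,"tx":-1.35,"ty":-0.19,"tz":0,"grip":0},{"ax":0,"ay":0,"az":0,"tx":-1.5,"ty":-0.21,"tz":0,"grip":0}]'
$P '[{"ax":0,"ay":0,"az":0,"tx":0,"ty":0,"tz":0,"grip":0},{"ax":0,"ay":0,"az":0,"tx":0,"ty":0,"tz":0,"grip":0},{"ax":0,"ay":0,"az":0,"tx":0,"ty":0,"tz":0.3,"grip":0},{"ax":0,"ay":0,"az":0,"tx":0.2,"ty":0,"tz":0.8,"grip":0},{"ax":0,"ay":0,"az":0,"tx":0.6,"ty":0,"tz":1.6,"grip":0},{"ax":0,"ay":0,"az":0,"tx":1.4,"ty":-0.6,"tz":2,"grip":0},{"ax":0,"ay":0,"az":0,"tx":1.6,"ty":-1.4,"tz":2,"grip":0},{"ax":0,"ay":0,"az":0,"tx":1.6,"ty":-2,"tz":2,"grip":0},{"ax":0,"ay":0,"az":0,"tx":1.6,"ty":-2.8,"tz":2,"grip":0},{"ax":0,"ay":0,"az":0,"tx":1.6,"ty":-3.4,"tz":2,"grip":0}]'
python3 - <<'E'
from h import *
st();go(.563,-.338,.2,7.2)
for n in ['top','scene','wrist']:
    s=snap(n);X=cloud(s);save(s,n+'9.png')
    hsv=cv2.cvtColor(s['pixels'],cv2.COLOR_RGB2HSV).astype(int);H,S,V=hsv[...,0],hsv[...,1],hsv[...,2]
    print(n);blob(X,(H>3)&(H<18)&(S>120)&(X[...,0]<.7)&(X[...,0]>.3)&(X[...,1]<.2)&(X[...,1]>-.2),-.01,.08,15)
E
```

```text
clock: 32.35
ee_pos: [0.5661, -0.0437, 0.0812]
orientation: [0.998, 0.07, -0.0, 0.001]
ft_force: [0.0, 0.1, -3.0]
opening: 0.193
t 32.35 p [ 0.5661 -0.0437  0.0812] q [ 0.998  0.07  -0.     0.001] f [ 0.   0.1 -3. ] op 17.7 j [ 0.72  0.72 -0.93  1.86  0.71  0.94 -0.41]
jawaxis deg 8.0 toolz [-0.    -0.001 -1.   ]
-> a [ 0.01 -0.    0.02] t [-1.59 -0.22 -0.  ]
clock: 33.6
ee_pos: [0.4755, -0.0564, 0.0812]
orientation: [0.998, 0.07, -0.0, 0.001]
ft_force: [0.6, 0.6, -2.7]
opening: 0.194
clock: 34.85
ee_pos: [0.5716, -0.2628, 0.2024]
orientation: [0.998, 0.069, 0.0, 0.001]
ft_force: [0.9, -0.2, -0.8]
opening: 0.192
t 34.85 p [ 0.5716 -0.2628  0.2024] q [0.998 0.069 0.    0.001] f [ 0.9 -0.2 -0.8] op 17.6 j [ 1.08  0.67 -1.02  1.62  0.61  1.2   0.06]
jawaxis deg 7.9 toolz [ 0.001 -0.001 -1.   ]
-> a [ 0.01  0.01 -0.14] t [-0.14 -1.25 -0.04]
top
c [ 461. -102.] size [61. 21.] longaxis deg -81.5 z 0.013 n 211 px [337 321  28  12]
c [454.  21.] size [59. 10.] longaxis deg -82.4 z 0.022 n 114 px [282 325  27   8]
c [432.  98.] size [60. 21.] longaxis deg -81.6 z 0.014 n 221 px [247 333  28  12]
scene
c [424. 101.] size [71. 22.] longaxis deg -85.6 z 0.014 n 83 px [306 188  16  15]
c [453. -95.] size [43. 19.] longaxis deg -85.0 z 0.014 n 67 px [261 231  13  12]
wrist
c [ 466. -109.] size [51. 15.] longaxis deg 78.5 z 0.014 n 193 px [213   0  22  58]
```

View pics/top9.png

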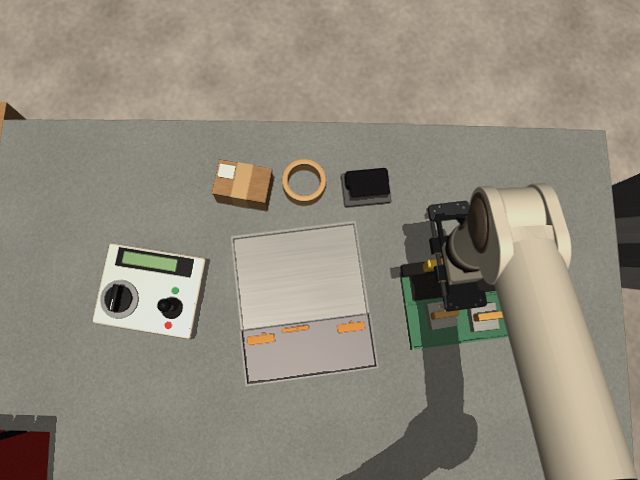

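All three chips are in the tray, at heights of 13–22 mm, and the pan is clear. I return the scraper.

```bash
P="python3 -m crank"
python3 -c "from h import *;go(.562,-.338,.2,7.4)"
$P '[{"ax":0,"ay":0,"az":-0.1,"tx":-0.15,"ty":-0.6,"tz":0,"grip":0},{"ax":0,"ay":0,"az":-0.1,"tx":-0.15,"ty":-1.25,"tz":0,"grip":0},{"ax":0,"ay":0,"az":-0.1,"tx":-0.15,"ty":-1.25,"tz":0,"grip":0},{"ax":0,"ay":0,"az":-0.1,"tx":-0.15,"ty":-1.25,"tz":-0.6,"grip":0},{"ax":0,"ay":0,"az":-0.1,"tx":-0.15,"ty":-1.25,"tz":-1.3,"grip":0},{"ax":0,"ay":0,"az":-0.1,"tx":-0.15,"ty":-1.25,"tz":-1.8,"grip":0},{"ax":0,"ay":0,"az":-0.1,"tx":-0.15,"ty":-1.25,"tz":-1.8,"grip":0},{"ax":0,"ay":0,"az":-0.1,"tx":-0.15,"ty":-1.25,"tz":-1.8,"grip":0},{"ax":0,"ay":0,"az":-0.1,"tx":-0.15,"ty":-1.25,"tz":-1.8,"grip":0},{"ax":0,"ay":0,"az":-0.1,"tx":-0.15,"ty":-1.25,"tz":-1.8,"grip":0}]'
python3 -c "from h import *;st();go(.562,-.338,.041,7.4)"
```

```text
-> a [ 0.01  0.   -0.06] t [-0.15 -1.24 -0.03]
clock: 36.25
ee_pos: [0.5629, -0.3388, 0.0952]
orientation: [0.998, 0.063, 0.001, 0.001]
ft_force: [0.1, -0.8, -2.7]
opening: 0.195
t 36.25 p [ 0.5629 -0.3388  0.0952] q [0.998 0.063 0.001 0.001] f [ 0.1 -0.8 -2.7] op 17.9 j [ 1.11  0.82 -0.92  1.62  0.73  1.07  0.1 ]
jawaxis deg 7.2 toolz [ 0.002 -0.002 -1.   ]
-> a [0.02 0.02 0.04] t [-0.02  0.01 -0.9 ]
```

```bash
P="python3 -m crank"
$P '[{"ax":0,"ay":0,"az":0,"tx":-0.02,"ty":0,"tz":-0.4,"grip":0},{"ax":0,"ay":0,"az":0,"tx":-0.02,"ty":0,"tz":-0.7,"grip":0},{"ax":0,"ay":0,"az":0,"tx":-0.02,"ty":0,"tz":-0.85,"grip":0},{"ax":0,"ay":0,"az":0,"tx":-0.02,"ty":0,"tz":-0.9,"grip":0},{"ax":0,"ay":0,"az":0,"tx":-0.02,"ty":0,"tz":-0.9,"grip":0},{"ax":0,"ay":0,"az":0,"tx":-0.02,"ty":0,"tz":-0.9,"grip":40},{"ax":0,"ay":0,"az":0,"tx":-0.02,"ty":0,"tz":-0.9,"grip":40},{"ax":0,"ay":0,"az":0,"tx":-0.02,"ty":0,"tz":-0.9,"grip":40},{"ax":0,"ay":0,"az":0,"tx":-0.02,"ty":0,"tz":0,"grip":40},{"ax":0,"ay":0,"az":0,"tx":-0.02,"ty":0,"tz":1,"grip":40}]'
$P '[{"ax":0,"ay":0,"az":0,"tx":0,"ty":0,"tz":1.5,"grip":0},{"ax":0,"ay":0,"az":0,"tx":0,"ty":0.8,"tz":1.8,"grip":0},{"ax":0,"ay":0,"az":0,"tx":0,"ty":1.8,"tz":2,"grip":0},{"ax":0,"ay":0,"az":0,"tx":0,"ty":2.8,"tz":2,"grip":0},{"ax":0,"ay":0,"az":0,"tx":0,"ty":3.8,"tz":2,"grip":0},{"ax":0,"ay":0,"az":0,"tx":-0.2,"ty":4.8,"tz":2,"grip":0},{"ax":0,"ay":0,"az":0,"tx":-0.4,"ty":5.8,"tz":2,"grip":0},{"ax":0,"ay":0,"az":0,"tx":-0.8,"ty":6.8,"tz":2,"grip":0},{"ax":0,"ay":0,"az":0,"tx":-1.2,"ty":7.8,"tz":2,"grip":0},{"ax":0,"ay":0,"az":0,"tx":-1.5,"ty":8.4,"tz":2,"grip":0}]'
python3 - <<'E'
from h import *
st()
s=snap('top');X=cloud(s);save(s,'t10.png')
blob(X,(X[...,1]<-.2)&(X[...,0]<.65)&(X[...,0]>.4)&(X[...,1]>-.48),.055,.09,60)
E
```

```text
clock: 37.5
ee_pos: [0.561, -0.3386, 0.1556]
orientation: [0.998, 0.063, 0.0, 0.0]
ft_force: [0.7, -0.0, 0.5]
opening: 0.437
clock: 38.75
ee_pos: [0.4695, 0.1685, 0.2762]
orientation: [0.998, 0.064, 0.001, 0.0]
ft_force: [-0.1, 0.1, 0.2]
opening: 0.002
t 38.75 p [0.4695 0.1685 0.2762] q [0.998 0.064 0.001 0.   ] f [-0.1  0.1  0.2] op 0.2 j [ 0.61  0.36 -1.22  1.85  0.37  1.19 -0.61]
jawaxis deg 7.4 toolz [ 0.001 -0.001 -1.   ]
c [ 563. -338.] size [70. 18.] longaxis deg -82.7 z 0.072 n 266 px [443 272  34  13]
c [ 486. -304.] size [56. 16.] longaxis deg -80.4 z 0.072 n 200 px [432 308  27  11]
c [ 481. -399.] size [55. 16.] longaxis deg -83.5 z 0.072 n 205 px [475 311  28  10]
```

View pics/t10.png

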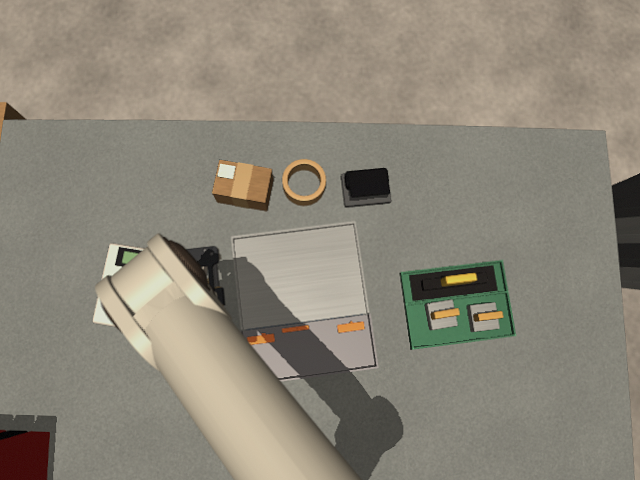

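One knock has happened: the weight now at (486,-304) moved about 17 mm, but it is still upright in the bay (bay x about +16 mm, same top height). The scraper stands in its bay. Next the stick: I approach from the red-dot side with the fingers closed.

```bash
P="python3 -m crank"
python3 -c "from h import *;go(.4405,.2966,.2,-8.3)"
$P '[{"ax":0,"ay":0,"az":-1,"tx":-0.3,"ty":0.8,"tz":0,"grip":0},{"ax":0,"ay":0,"az":-2,"tx":-0.48,"ty":1.6,"tz":-0.4,"grip":0},{"ax":0,"ay":0,"az":-3.14,"tx":-0.48,"ty":2.1,"tz":-0.8,"grip":0},{"ax":0,"ay":0,"az":-3.14,"tx":-0.48,"ty":2.1,"tz":-1.2,"grip":0},{"ax":0,"ay":0,"az":-3.14,"tx":-0.48,"ty":2.1,"tz":-1.2,"grip":0},{"ax":0,"ay":0,"az":-3.14,"tx":-0.48,"ty":2.1,"tz":-1.2,"grip":0},{"ax":0,"ay":0,"az":-3.14,"tx":-0.48,"ty":2.1,"tz":-1.2,"grip":0},{"ax":0,"ay":0,"az":-3.14,"tx":-0.48,"ty":2.1,"tz":-1.2,"grip":0},{"ax":0,"ay":0,"az":-3.14,"tx":-0.48,"ty":2.1,"tz":-1.2,"grip":0},{"ax":0,"ay":0,"az":-3.14,"tx":-0.48,"ty":2.1,"tz":-1.2,"grip":0}]'
python3 - <<'E'
from h import *
st();go(.4405,.2966,.092,-8.3)
s=snap('wrist');X=cloud(s);save(s,'w11.png')
blob(X,X[...,1]>.2,.085,.105,60)
blob(X,X[...,1]>.2,.105,.14,60)
E
```

```text
-> a [-0.02  0.01 -3.21] t [-0.43  2.04 -1.28]
clock: 40.05
ee_pos: [0.4376, 0.3, 0.2049]
orientation: [0.998, -0.069, 0.001, -0.001]
ft_force: [0.1, 0.3, -0.6]
opening: 0.006
t 40.05 p [0.4376 0.3    0.2049] q [ 0.998 -0.069  0.001 -0.001] f [ 0.1  0.3 -0.6] op 0.6 j [ 0.17  0.48 -1.05  1.86  0.47  1.08 -1.2 ]
jawaxis deg -7.9 toolz [ 0.002  0.001 -1.   ]
-> a [-0.02  0.02 -0.07] t [ 0.05 -0.06 -1.88]
c [510. 404.] size [57. 14.] longaxis deg -8.7 z 0.095 n 1583 px [357  76  78  23]
c [492. 290.] size [27. 26.] longaxis deg 61.4 z 0.129 n 1105 px [375 229  38  37]
```

View pics/w11.png

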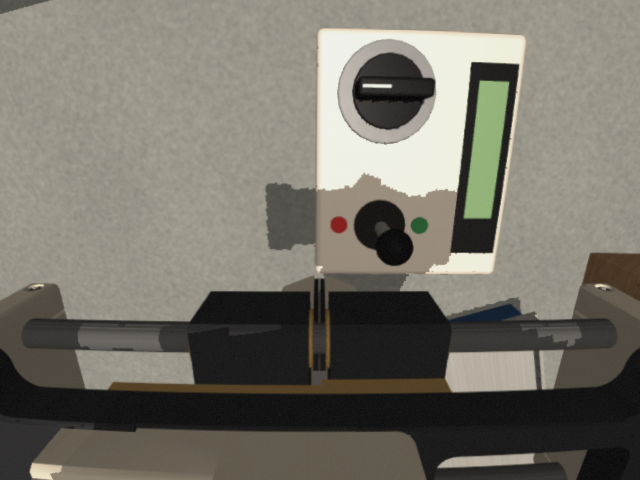

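```bash
P="python3 -m crank"
$P '[{"ax":0,"ay":0,"az":-0.07,"tx":0.04,"ty":-0.05,"tz":-0.5,"grip":0},{"ax":0,"ay":0,"az":-0.07,"tx":0.04,"ty":-0.05,"tz":-1.1,"grip":0},{"ax":0,"ay":0,"az":-0.07,"tx":0.04,"ty":-0.05,"tz":-1.6,"grip":0},{"ax":0,"ay":0,"az":-0.07,"tx":0.04,"ty":-0.05,"tz":-1.88,"grip":0},{"ax":0,"ay":0,"az":-0.07,"tx":0.04,"ty":-0.05,"tz":-1.88,"grip":0},{"ax":0,"ay":0,"az":-0.07,"tx":0.14,"ty":-0.065,"tz":-1.88,"grip":0},{"ax":0,"ay":0,"az":-0.07,"tx":0.24,"ty":-0.08,"tz":-1.88,"grip":0},{"ax":0,"ay":0,"az":-0.07,"tx":0.34,"ty":-0.09,"tz":-1.88,"grip":0},{"ax":0,"ay":0,"az":-0.07,"tx":0.34,"ty":-0.09,"tz":-1.88,"grip":0},{"ax":0,"ay":0,"az":-0.07,"tx":0.34,"ty":-0.09,"tz":-1.88,"grip":0}]'
python3 - <<'E'
from h import *
st();s=snap('scene')
save({'pixels':cv2.resize(s['pixels'][120:220,330:460],None,fx=5,fy=5,interpolation=2)},'s12.png')
E
```

```text
clock: 41.35
ee_pos: [0.4578, 0.2946, 0.0921]
orientation: [0.997, -0.072, 0.001, -0.001]
ft_force: [0.0, 1.2, -0.3]
opening: 0.004
t 41.35 p [0.4578 0.2946 0.0921] q [ 0.997 -0.072  0.001 -0.001] f [ 0.   1.2 -0.3] op 0.3 j [ 0.07  0.64 -0.9   1.91  0.64  0.9  -1.3 ]
jawaxis deg -8.3 toolz [ 0.002  0.001 -1.   ]
```

View pics/s12.png

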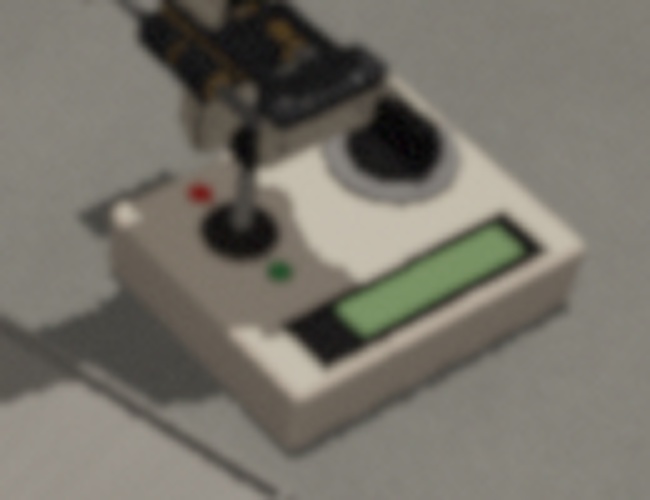

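```bash
P="python3 -m crank"
$P '[{"ax":0,"ay":0,"az":0,"tx":0.1,"ty":-0.01,"tz":0,"grip":0},{"ax":0,"ay":0,"az":0,"tx":0.2,"ty":-0.03,"tz":0,"grip":0},{"ax":0,"ay":0,"az":0,"tx":0.3,"ty":-0.04,"tz":0,"grip":0},{"ax":0,"ay":0,"az":0,"tx":0.4,"ty":-0.06,"tz":0,"grip":0},{"ax":0,"ay":0,"az":0,"tx":0.5,"ty":-0.07,"tz":0,"grip":0},{"ax":0,"ay":0,"az":0,"tx":0.58,"ty":-0.08,"tz":0,"grip":0},{"ax":0,"ay":0,"az":0,"tx":0.58,"ty":-0.08,"tz":0,"grip":0},{"ax":0,"ay":0,"az":0,"tx":0.58,"ty":-0.08,"tz":0,"grip":0},{"ax":0,"ay":0,"az":0,"tx":0.58,"ty":-0.08,"tz":0,"grip":0},{"ax":0,"ay":0,"az":0,"tx":0.58,"ty":-0.08,"tz":0,"grip":0}]'
python3 - <<'E'
from h import *
st();s=snap('scene')
save({'pixels':cv2.resize(s['pixels'][120:220,330:460],None,fx=5,fy=5,interpolation=2)},'s13.png')
s=snap('wrist');X=cloud(s);blob(X,(X[...,1]>.2)&(X[...,0]>.47),.1,.14,60)
E
```

```text
clock: 42.65
ee_pos: [0.491, 0.2896, 0.0912]
orientation: [0.997, -0.072, -0.001, -0.0]
ft_force: [-5.0, 1.1, -2.6]
opening: 0.005
t 42.65 p [0.491  0.2896 0.0912] q [ 0.997 -0.072 -0.001 -0.   ] f [-5.   1.1 -2.6] op 0.4 j [ 0.08  0.68 -0.89  1.85  0.65  0.94 -1.25]
jawaxis deg -8.2 toolz [-0.001  0.001 -1.   ]
c [492. 297.] size [34.  9.] longaxis deg -8.6 z 0.109 n 1050 px [281 281  76  41]
c [523. 297.] size [16.  3.] longaxis deg -6.1 z 0.112 n 157 px [370 285  36   6]
c [488. 283.] size [9. 2.] longaxis deg 81.3 z 0.138 n 97 px [312 353   6  20]
c [491. 283.] size [10.  2.] longaxis deg 82.8 z 0.138 n 96 px [320 353   6  20]
```

View pics/s13.png

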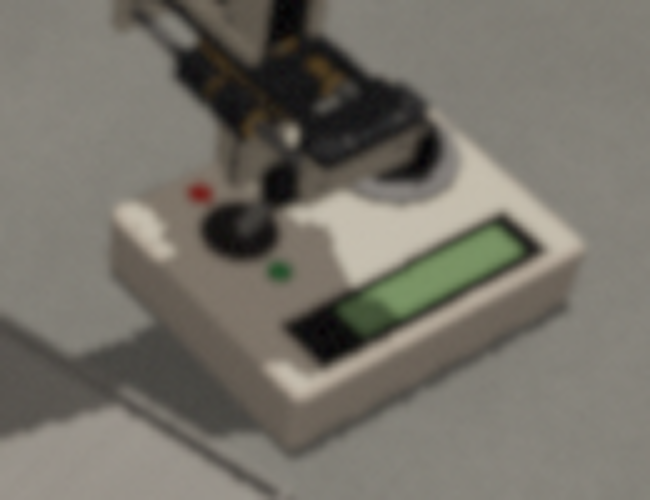

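The stick leans to the green side with about 5 N and the ball is about 30 mm over, so it's at the stop. I press 2 mm further, hold over 2 s, then return slowly.

```bash
P="python3 -m crank"
$P '[{"ax":0,"ay":0,"az":0,"tx":0.03,"ty":0,"tz":0,"grip":0},{"ax":0,"ay":0,"az":0,"tx":0.03,"ty":0,"tz":0,"grip":0},{"ax":0,"ay":0,"az":0,"tx":0.03,"ty":0,"tz":0,"grip":0},{"ax":0,"ay":0,"az":0,"tx":0.03,"ty":0,"tz":0,"grip":0},{"ax":0,"ay":0,"az":0,"tx":0.03,"ty":0,"tz":0,"grip":0},{"ax":0,"ay":0,"az":0,"tx":0.03,"ty":0,"tz":0,"grip":0},{"ax":0,"ay":0,"az":0,"tx":0.03,"ty":0,"tz":0,"grip":0},{"ax":0,"ay":0,"az":0,"tx":0.03,"ty":0,"tz":0,"grip":0},{"ax":0,"ay":0,"az":0,"tx":0.03,"ty":0,"tz":0,"grip":0},{"ax":0,"ay":0,"az":0,"tx":0.03,"ty":0,"tz":0,"grip":0}]'
$P '[{"ax":0,"ay":0,"az":0,"tx":0.01,"ty":0,"tz":0,"grip":0},{"ax":0,"ay":0,"az":0,"tx":0.01,"ty":0,"tz":0,"grip":0},{"ax":0,"ay":0,"az":0,"tx":0.01,"ty":0,"tz":0,"grip":0},{"ax":0,"ay":0,"az":0,"tx":0.01,"ty":0,"tz":0,"grip":0},{"ax":0,"ay":0,"az":0,"tx":0.01,"ty":0,"tz":0,"grip":0},{"ax":0,"ay":0,"az":0,"tx":0.01,"ty":0,"tz":0,"grip":0},{"ax":0,"ay":0,"az":0,"tx":0.01,"ty":0,"tz":0,"grip":0},{"ax":0,"ay":0,"az":0,"tx":0.01,"ty":0,"tz":0,"grip":0},{"ax":0,"ay":0,"az":0,"tx":0.01,"ty":0,"tz":0,"grip":0},{"ax":0,"ay":0,"az":0,"tx":0.01,"ty":0,"tz":0,"grip":0}]'
$P '[{"ax":0,"ay":0,"az":0,"tx":-0.08,"ty":0.01,"tz":0,"grip":0},{"ax":0,"ay":0,"az":0,"tx":-0.16,"ty":0.02,"tz":0,"grip":0},{"ax":0,"ay":0,"az":0,"tx":-0.24,"ty":0.03,"tz":0,"grip":0},{"ax":0,"ay":0,"az":0,"tx":-0.32,"ty":0.05,"tz":0,"grip":0},{"ax":0,"ay":0,"az":0,"tx":-0.4,"ty":0.06,"tz":0,"grip":0},{"ax":0,"ay":0,"az":0,"tx":-0.48,"ty":0.07,"tz":0,"grip":0},{"ax":0,"ay":0,"az":0,"tx":-0.54,"ty":0.08,"tz":0,"grip":0},{"ax":0,"ay":0,"az":0,"tx":-0.6,"ty":0.09,"tz":0,"grip":0},{"ax":0,"ay":0,"az":0,"tx":-0.7,"ty":0.1,"tz":0,"grip":0},{"ax":0,"ay":0,"az":0,"tx":-0.9,"ty":0.13,"tz":0,"grip":0}]'
$P '[{"ax":0,"ay":0,"az":0,"tx":-0.1,"ty":0,"tz":0,"grip":0},{"ax":0,"ay":0,"az":0,"tx":-0.1,"ty":0,"tz":0.5,"grip":0},{"ax":0,"ay":0,"az":0,"tx":-0.1,"ty":0,"tz":1.2,"grip":0},{"ax":0,"ay":0,"az":0,"tx":-0.1,"ty":0,"tz":2,"grip":0},{"ax":0,"ay":0,"az":0,"tx":-0.1,"ty":-0.5,"tz":2.8,"grip":0},{"ax":0,"ay":0,"az":0,"tx":-0.1,"ty":-1,"tz":3,"grip":0},{"ax":0,"ay":0,"az":0,"tx":-0.1,"ty":-1,"tz":3,"grip":0},{"ax":0,"ay":0,"az":0,"tx":-0.1,"ty":-1,"tz":3,"grip":0},{"ax":0,"ay":0,"az":0,"tx":-0.1,"ty":-1,"tz":3,"grip":0},{"ax":0,"ay":0,"az":0,"tx":-0.1,"ty":-1,"tz":3,"grip":0}]'
python3 - <<'E'
from h import *
st()
for n in ['wrist','top','scene']:
    s=snap(n);X=cloud(s);save(s,n+'14.png');print(n)
    blob(X,(X[...,1]>.2)&(X[...,1]<.45)&(X[...,0]<.6),.085,.14,30)
    blob(X,(X[...,1]<-.2)&(X[...,0]<.65)&(X[...,0]>.4)&(X[...,1]>-.48),.06,.09,60)
    hsv=cv2.cvtColor(s['pixels'],cv2.COLOR_RGB2HSV).astype(int);H,S,V=hsv[...,0],hsv[...,1],hsv[...,2]
    blob(X,(H>3)&(H<18)&(S>120)&(X[...,0]<.7)&(X[...,0]>.3)&(X[...,1]<.2)&(X[...,1]>-.2),-.01,.08,15)
E
```

```text
clock: 44.0
ee_pos: [0.4915, 0.2896, 0.0909]
orientation: [0.997, -0.072, -0.002, 0.0]
ft_force: [-6.2, 0.7, 1.4]
opening: 0.007
clock: 45.25
ee_pos: [0.4915, 0.2896, 0.0909]
orientation: [0.997, -0.071, -0.002, 0.0]
ft_force: [-6.3, 0.6, 1.9]
opening: 0.008
clock: 46.5
ee_pos: [0.4373, 0.2973, 0.0908]
orientation: [0.997, -0.072, -0.002, 0.0]
ft_force: [-0.5, -0.0, -0.2]
opening: 0.005
clock: 47.75
ee_pos: [0.4306, 0.2383, 0.2704]
orientation: [0.997, -0.071, -0.003, 0.0]
ft_force: [0.1, 0.7, 0.6]
opening: 0.009
t 47.75 p [0.4306 0.2383 0.2704] q [ 0.997 -0.071 -0.003  0.   ] f [0.1 0.7 0.6] op 0.8 j [ 0.42  0.33 -1.16  1.87  0.32  1.16 -1.  ]
jawaxis deg -8.1 toolz [-0.006 -0.    -1.   ]
wrist
c [510. 403.] size [57. 14.] longaxis deg -7.8 z 0.095 n 1224 px [350  13  66  21]
c [492. 289.] size [27. 27.] longaxis deg -5.7 z 0.129 n 815 px [366 141  32  32]
top
c [494. 287.] size [27. 25.] longaxis deg 42.8 z 0.128 n 140 px [157 298  13  14]
c [ 563. -338.] size [69. 18.] longaxis deg -81.4 z 0.072 n 256 px [444 272  33  12]
c [ 486. -303.] size [56. 16.] longaxis deg -80.6 z 0.072 n
[... 251 characters left out ...]
 n 113 px [282 325  27   8]
c [432.  98.] size [61. 22.] longaxis deg -81.4 z 0.014 n 240 px [247 333  28  12]
scene
c [513. 403.] size [59. 19.] longaxis deg -6.9 z 0.093 n 92 px [403 135  15  14]
c [496. 288.] size [28. 23.] longaxis deg 74.8 z 0.122 n 100 px [375 144  10  16]
c [ 487. -304.] size [56. 18.] longaxis deg -80.3 z 0.071 n 186 px [194 269  21  21]
c [ 482. -401.] size [55. 19.] longaxis deg -85.5 z 0.071 n 209 px [156 291  24  21]
c [ 563. -339.] size [69. 19.] longaxis deg -83.3 z 0.071 n 275 px [196 297  28  25]
c [424. 100.] size [68. 21.] longaxis deg -86.4 z 0.013 n 80 px [306 188  16  15]
c [ 460. -109.] size [76. 28.] longaxis deg -64.4 z 0.014 n 94 px [257 231  17  17]
```

View pics/scene14.png

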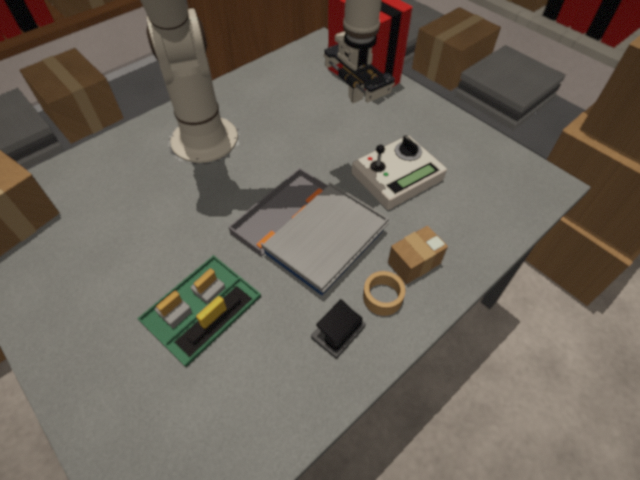

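The final view shows the pan clear and the chips in the tray. Weights and scraper stand in their bays, the stick is upright at (380,150), the knob is at its stop, and the carton, punch and tape are untouched. I hand in.

```bash
python3 -c "
from station import job_done
print(job_done())"
```

```text
the job is handed in; nothing more can be done
None
```

The whole job is done and handed in at about 48 s on the robot's clock; hand-in gives no verdict.

**What I did:**
- **Knob:** turned anticlockwise to its end stop.
- **Weights:** stood both of the weights present upright in the weights bay.
- **Chips:** swept all three into the catch tray in two scraper passes. The fingers stayed above chip height throughout.
- **Scraper:** put back standing in its bay.
- **Stick:** pushed to its green stop, held for about 2.5 s at about 6 N, then returned slowly with the fingers still behind it.

**Last checks:**
- **Knob:** the bar lies at -7.8° against the console's -8.3°, so it is at its stop.
- **Stick:** the ball is back at its upright position within about 1 mm.
- **Scraper:** its grip bar is at normal standing height and inside its bay.
- **Chips:** all lie inside the tray. One rests on its edge against the pan side, about 47 mm from the tray's middle, where the limit is 60 mm.
- **Bystanders:** carton, punch and tape show no visible movement in the pictures; I did not measure them.
- **Robot:** clear of everything.

**Something that changed on the way:** one weight was knocked about 17 mm after I placed it. It still stands upright in the bay, about 16 mm off centre (limit 45 mm), so I left it.

No check failed. The cameras agreed within a few millimetres, except for chip angles and positions in the low-resolution scene view. That view also missed the chip standing on its edge.

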